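Box up the weld bosses and scan the tin

TASK

Put all the steel weld bosses standing on the bench into the tin in the sloping rack and set the lid on it. Then, pinching the lid shut, lift the tin and turn it over, and lay it back in the rack lid down, squarely against the lips, so that the barcode label on its underside faces up. Finally take the scanner, hold it steady for two seconds with its beam square on the middle of the label from about 10 cm, and stand it upright on the middle of its mat again; leave everything else on the bench where it is.

Things in the scene. Friction and masses are not known exactly. Their poses are not given: they have to be found in the camera images.
- tin: open steel tin, 72 (x) x 98 (y) mm outside, 50 high, walls and floor 3. Origin: centre of the underside; z points out of the mouth. Starts empty in the sloping rack, its low side against the lips, z 45 deg from vertical, up and away from the robot, x down the slope away from the robot. A paper barcode label is on its underside
- label (a point): centre of the barcode label (36 x 56 mm), at the origin of the tin; the label faces along the tin's -z
- lid: loose steel lid: top 84 (x) x 110 (y) x 4 mm; skirt 12 deep, 2.5 thick, goes outside the tin with 3.5 to spare each side; wooden block knob in the middle, 30 (x) x 24 (y), 12 high. Only gravity holds it on. Origin: centre of the top's inner face (50 up the tin's z when shut; shut tin is 66 from underside to knob top). z out of the knob. Starts flat on the bench, knob up
- rack: fixed rack of two parallel sloping steel rails on posts, on a green base plate 130 x 120 x 6 mm. Origin: centre of the base plate's underside; x points away from the robot at yaw 0
- rack_seat (a point): middle of the sloping seat, 155 mm above the rack's origin. z: seat normal, 45 deg up and away from the robot; x: down the slope, away from the robot. Two rails (22 wide, 90 long) leave a gap of 68 mm (y -34 to 34), empty down to the base plate, for a finger or the knob. At the low end each rail has a lip 28 high, face at x = 45 mm. Nothing at the upper end
- scanner: barcode scanner, grey plastic, about 0.25 kg, standing on a round foot (60 mm across, 10 high): upright handle 26 x 28, on top a head 80 x 34 (y) x 30 pitched 45 deg nose down towards -x. Origin: centre of the foot's underside, z up; head centre 125 mm above it, head top 164. The head can be gripped across its 34 mm from above
- window (a point): centre of the scanner's reading window in the nose of the head, at (-28, 0, 97) mm in the scanner's frame; its z is the reading beam, pointing out of the window, down and towards the scanner's -x at 45 degrees
- dock: fixed black rubber mat, 100 x 100 x 4 mm, where the scanner stands. Origin: centre of its underside
- boss0: a small steel weld boss: square foot plate 20 x 20 x 5 mm with a round barrel, 16 mm in diameter and 12 mm high, on it (17 mm in all); stands on the bench at the start, foot down. Origin: centre of the foot's underside; z runs up the barrel. Three to five of the five are present
- boss1: a small steel weld boss: square foot plate 20 x 20 x 5 mm with a round barrel, 16 mm in diameter and 12 mm high, on it (17 mm in all); stands on the bench at the start, foot down. Origin: centre of the foot's underside; z runs up the barrel. Three to five of the five are present
- boss2: a small steel weld boss: square foot plate 20 x 20 x 5 mm with a round barrel, 16 mm in diameter and 12 mm high, on it (17 mm in all); stands on the bench at the start, foot down. Origin: centre of the foot's underside; z runs up the barrel. Three to five of the five are present
- boss3: a small steel weld boss: square foot plate 20 x 20 x 5 mm with a round barrel, 16 mm in diameter and 12 mm high, on it (17 mm in all); stands on the bench at the start, foot down. Origin: centre of the foot's underside; z runs up the barrel. Three to five of the five are present
- boss4: a small steel weld boss: square foot plate 20 x 20 x 5 mm with a round barrel, 16 mm in diameter and 12 mm high, on it (17 mm in all); stands on the bench at the start, foot down. Origin: centre of the foot's underside; z runs up the barrel. Three to five of the five are present
- collar: bystander: steel shaft collar lying flat, 38 mm in diameter, 12 mm high
- bracket: bystander: small aluminium angle bracket, 36 x 30 mm, 30 mm high
- can: bystander: spray can, 60 mm in diameter, 170 mm tall
- mug: bystander: white mug, 80 mm in diameter, 90 mm tall
- hammer: bystander: hammer lying on the bench
- spanner: bystander: spanner lying on the bench
- tape: bystander: yellow tape measure, 65 x 35 x 60 mm
Not all that is in view belongs to the job. Leave any yellow look-alike of the lid alone.

How it is judged:
By the outcome, as a careful person would: the job done as asked, in the order asked, and still so for the second after the job is handed in, with the robot touching nothing.
Of boss0, boss1, boss2, boss3, boss4 only 3 to 5 are there at a start; the rules pass over those that are not, and their reading is None.
At some moment in a run one of boss0, boss1, boss2, boss3, boss4 may be knocked a few centimetres aside while the robot is not near it.
It also fails if it takes over 210 s, if anything falls off the work surface, if the arm or the gripper's body presses on something with over 40 N, if the wrist force passes 120 N, or if a joint passes its speed limit or range.

ROBOT

A 6-joint arm with a two-finger parallel gripper is mounted at the origin on the work surface. World frame = base frame: x ahead of the robot, y to its left, z up, the work surface at z = 0. Lengths are in mm, angles in degrees, forces in N, time in s.
With the tool pointing down it reaches from about 300 to 850 mm from the base axis. Payload 4.2 kg.
Tool frame: the origin (TCP) lies midway between the tips of the shut fingers; the grasp point (between the pads) lies 19 mm behind it (env.grasp_offset is the distance from the TCP to the grasp point, in mm); z points along the fingers, y is the line along which they close (so a half turn about z gives the same grasp; the last joint's range is limited). The gripper opens to 91 mm and grips with 3 to 60 N. Pads are 32 mm wide; open, the fingers measure 118 mm over their backs; the gripper's body (76 mm by 178 mm) begins 60 mm behind the grasp point.
Start: joints at [68.125, 18.312, 89.639, -0, 72.044, -1.146], TCP at [203.529, 537.791, 213.976] pointing down, gripper open.
Joint ranges: [-177.97, 177.97], [-48.28, 115.42], [12.27, 149.76], [-77.06, 257.06], [2.81, 150.46], [-146.56, 146.56]. Speed limits (degrees/s): [147.25, 147.25, 180, 180, 180, 180].

INTERFACE

Orientations are given as [roll, pitch, yaw] about the fixed x, y, z axes, in that order (R = Rz(yaw) Ry(pitch) Rx(roll)).
In Python, from workcell import env, optics gives the robot as it stands. The module is installed in compiled form; this text tells all that it offers.
- The arm moves only by the tool send_rows, never from a script. Its argument "targets" is a list that holds one entry, the list of rows, each a list of 7 numbers: the turn, a rotation vector about the world's x, y, z scaled (see below), then the shift along the world's x, y, z scaled (see below), then the closure, from -1 (fully open) to 1 (shut). In form: [[[rx, ry, rz, x, y, z, gripper], ...]]. A call has 1 to 12 rows; each row shifts and turns the commanded pose from where the row before left it; what a row does not reach is not made up. The controller multiplies each number of a shift by 0.2 m and each number of a turn by pi/2 rad. A row lasts 1/10 s, in which the tool goes at most 50 mm and 8.59 degrees, less where a joint would pass 70% of its speed; a pose out of reach is approached as far as the arm can. A call with a number of a shift or a turn outside -1 to 1 is refused whole. A call with a gripper value outside its range is refused whole. The fingers move at their own pace and stop on an object; "grip_force" is the grip in N (left out, the last holds). Time passes only in rows, so rows that do not move let the fingers close. It gives the time, the measured TCP pose, the force, the opening and the grip force at its end, in the units of the state.
- env.state(): the state, without advancing time (a new reading comes with each control period).
- optics.grab_frame(name): name is "scene" or "top" or "wrist"; returns (picture, depth): 400x640x3 uint8, red, green, blue; 400x640 float32, mm along the optical axis (not along the pixel's ray), 0 where there is no reading.
- optics.camera_info(name): a dict with "camera_matrix" (3x3 intrinsics, pixels), "k1" (the pictures are not rectified: a ray, as slopes to the right and down, at radius r is drawn at 1 + k1 r^2 times it, then the intrinsics apply), "R" (3x3) and "t" (3): a world point X has camera coordinates R X + t; the wrist camera has in their place "mount" (4x4, takes a point from camera to tool coordinates, whose origin is the TCP and whose axes are the flange's). Camera axes: x right, y down, z forward; pixel columns grow to the right and rows downward; lengths in mm; the calibration is good to about 2 mm. A picture is of the moment at which its call begins: read the wrist's pose just before it. camera_info takes no time and is no camera call.
- env.job_done(): hands the job in; it is judged then, once.
Trained networks look in the newest picture that a camera, given by its name, has taken for a name from the list of things; names that differ only in an ending like _2 or _b are one class to them, and where a whole thing is asked for, a point or a joint stands for the part that bears it (a point fixed in the world has none). Each returns a list of dicts, best first, with "conf" (0 to 1); they miss things now and then, are a little off and sometimes report something else, mostly with a low value. They report only what shows in the picture. A call takes as long as a camera call. They do not tell look-alikes from the thing itself.
- optics.silhouettes(camera, name): "mask" (400x640 bool, what is visible of it) and "at" ([column, row] in pixels, amid what is visible of it).
- optics.place_of(camera, name): "at" ([column, row] in pixels: a listed point, or the origin of a listed thing).
The state is a dict: "time_s": time; "qpos": joint angles; "qvel": joint speeds; "effort": joint torques, N m; "ee_pos": TCP position; "ee_rot": TCP orientation; "force": force on the tool from outside, world axes, zero at the start; "torque": the same for the moment, N m; "gripper_width": finger opening in mm; "gripper_force": force on a finger pad.
Only numpy, scipy, OpenCV 4.12 (cv2) and the standard library are available. Lean on these libraries where they do the work, as an engineer would, in place of code of your own. Each camera call takes 0.05 s, during which the arm holds its last target. There are 200 camera calls.

## Working session

There is one attempt and no reset: what is moved stays moved. The work goes in short steps, Python scripts to look and compute and a tool call to move; the robot and the scene stay as the last step left them, time stands still between calls to the robot, and variables do not carry over. Pictures are saved under pics/ and viewed, at most 17 in all, crops included, and the job is handed in when it is done.

Besides the shell and the picture viewer there is one more tool, called after ">>>" by a JSON object that holds its "name" and its "arguments". send_rows: Moves the arm, as the interface text tells. Its arguments: {"type":"object","properties":{"targets":{"type":"array"},"grip_force":{"type":"number"}},"required":["targets"]}

```bash
mkdir -p pics; cat > h.py <<'E'
import numpy as np, cv2
from scipy.spatial.transform import Rotation as Rn
from workcell import env, optics
np.set_printoptions(precision=1,suppress=True)
def R_of(rpy): return Rn.from_euler('xyz',rpy,degrees=True).as_matrix()
class Cam:
    def __init__(s,name):
        s.name=name; st=env.state(); s.i=optics.camera_info(name)
        s.K=np.array(s.i['camera_matrix']);s.k=s.i['k1']
        if name=='wrist':
            T=np.eye(4);T[:3,:3]=R_of(st['ee_rot']);T[:3,3]=st['ee_pos'];M=T@np.array(s.i['mount'])
            s.R=M[:3,:3].T;s.t=-s.R@M[:3,3]
        else: s.R=np.array(s.i['R']);s.t=np.array(s.i['t'])
        s.c=-s.R.T@s.t
        s.im,s.d=optics.grab_frame(name)
    def rays(s,uv):
        uv=np.atleast_2d(np.array(uv,float))
        D=np.array([s.k,0,0,0,0.])
        p=cv2.undistortPoints(uv[:,None],s.K,D)[:,0]
        return np.c_[p,np.ones(len(p))]
    def atz(s,uv,z):
        w=s.rays(uv)@s.R
        return s.c+w*((z-s.c[2])/w[:,2])[:,None]
    def pts(s,mask):
        v,u=np.nonzero(mask&(s.d>0)); d=s.d[v,u]
        return (s.rays(np.c_[u,v])*d[:,None]-s.t)@s.R
    def px(s,X):
        X=np.atleast_2d(X); r=Rn.from_matrix(s.R).as_rotvec()
        return cv2.projectPoints(X.astype(float),r,s.t.astype(float),s.K,np.array([s.k,0,0,0,0.]))[0][:,0]
    def save(s,f,crop=None,scale=1):
        im=s.im if crop is None else s.im[crop[1]:crop[3],crop[0]:crop[2]]
        im=cv2.resize(im,None,fx=scale,fy=scale,interpolation=cv2.INTER_CUBIC)
        cv2.imwrite('pics/'+f,im[:,:,::-1])
E
python3 - <<'E'
from h import *
a=Cam('scene');b=Cam('top')
cv2.imwrite('pics/a.png',cv2.resize(np.vstack([a.im,b.im]),(480,600))[:,:,::-1]) if 0 else None
a.save('scene.png');b.save('top.png')
print(env.state(),a.c,b.c)
for n in ['tin','lid','rack','scanner','dock','boss0','rack_seat','window','label']:
  for c in (a,b):
    print(n,c.name,[(np.array(o['at']),round(o['conf'],2)) for o in optics.silhouettes(c.name,n)] if n not in('rack_seat','window','label') else '', [(np.array(o['at']),round(o['conf'],2)) for o in optics.place_of(c.name,n)])
E
```

```text
{'time_s': 0.1, 'qpos': array([68.1, 18.3, 89.7, -0. , 72. , -1.1]), 'qvel': array([ 0. , -0. , -0.2,  0.1, -0. ,  0.1]), 'effort': array([  0. , -41.3, -23.3,   0.1,   0. ,  -0. ]), 'ee_pos': array([203.4, 537.4, 213.2]), 'ee_rot': array([-179.9,    0. ,  159.3]), 'force': array([-0.7, -0.4, -0.6]), 'torque': array([0.1, 0. , 0. ]), 'gripper_force': 0.0, 'gripper_width': 90.89274080337884} [1323.1  293.  1154.2] [ 423.1  -15.2 1172.2]
tin scene [(array([345.5, 205.9]), 0.81), (array([310.4, 195.7]), 0.61), (array([438.8, 206.2]), 0.2)] [(array([347. , 208.3]), 0.57)]
tin top [(array([290.4, 197.9]), 0.7)] [(array([290.8, 201.9]), 0.94)]
lid scene [(array([213.6, 148.1]), 0.87), (array([278.4, 236.3]), 0.77), (array([309.7, 197.5]), 0.75)] [(array([279.5, 239.3]), 0.94), (array([212.7, 149.5]), 0.84), (array([310.4, 194.3]), 0.68)]
lid top [(array([354.3, 190. ]), 0.84), (array([468.3, 271.4]), 0.81), (array([346.2, 246.3]), 0.72)] [(array([352.8, 190.2]), 0.94), (array([470.8, 269.3]), 0.81), (array([175.8, 179.6]), 0.21)]
rack scene [(array([344.6, 235.2]), 0.61), (array([438.7, 24
[... 794 characters left out ...]
.5]), 0.4), (array([207.5, 211.9]), 0.36)]
boss0 top [(array([429.1, 244.9]), 0.61), (array([427.5, 213.5]), 0.59), (array([396.3, 216.9]), 0.57), (array([431.2, 190.6]), 0.39)] [(array([393.6, 242.1]), 0.59), (array([431. , 190.7]), 0.59), (array([433.9, 245.7]), 0.53), (array([425.3, 215.4]), 0.47), (array([395.4, 217.3]), 0.39)]
rack_seat scene  [(array([439.2, 208.2]), 0.37)]
rack_seat top  [(array([292.1, 203.6]), 0.61), (array([219.2, 284. ]), 0.61), (array([347.7, 244. ]), 0.49)]
window scene  [(array([442.2, 228.4]), 0.88)]
window top  [(array([200.5, 224.9]), 0.91)]
label scene  [(array([346.4, 205.6]), 0.62)]
label top  [(array([292.9, 204. ]), 0.76), (array([393.7, 147.3]), 0.72)]
```

View pics/scene.png

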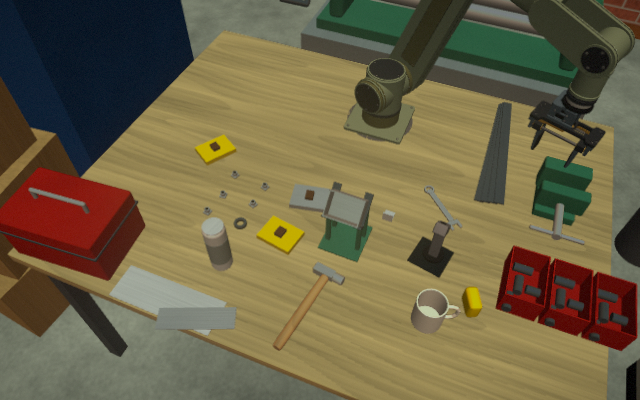

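View pics/top.png

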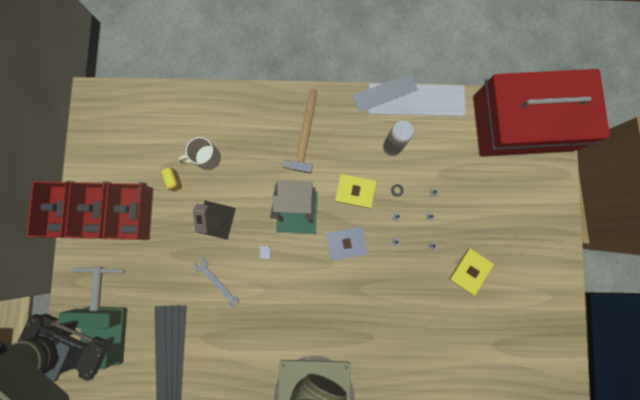

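Scene picture: the tin sits in the rack at (347,207). The steel lid is at (310,197), with yellow look-alikes at (215,149) and (280,235). There are five bosses, at (264,186), (235,174), (223,194), (207,211) and (253,204); the ring at (240,223) is the collar. The scanner is at (437,240). Top picture: the grey lid is at (347,244), yellow ones at (355,190) and (471,271), and bosses at (433,192), (430,216), (432,245), (396,241) and (396,216).

```bash
cat > meas.py <<'E'
from h import *
def bosses(cams):
    for n in cams:
        c=Cam(n)
        for o in optics.silhouettes(n,'boss0'):
            P=c.pts(o['mask']); 
            if len(P)<4: continue
            top=P[P[:,2]>np.percentile(P[:,2],60)]
            print(n,np.array(o['at']),round(o['conf'],2),'atz17',c.atz(o['at'],9)[0],'n',len(P),'mid',(P.max(0)+P.min(0))/2,'ztop',P[:,2].max())
E
python3 - <<'E'
from meas import *
bosses(['scene','top'])
a=Cam('scene');b=Cam('top')
for c in (a,b):
  for n in ['lid','tin','rack','scanner','dock']:
    for o in optics.silhouettes(c.name,n)[:3]:
      P=c.pts(o['mask']); P=P[P[:,2]>-20]
      r=cv2.minAreaRect(P[:,:2].astype(np.float32))
      m,V=P.mean(0),np.linalg.svd(P-P.mean(0),full_matrices=0)[2]
      print(c.name,n,np.array(o['at']),round(o['conf'],2),'rect',np.array(r[0]),np.array(r[1]),round(r[2],1),'z',np.percentile(P[:,2],[2,50,98]),'mean',m,'nrm',np.round(V[2],3), 'col',c.im[o['mask']].mean(0))
E
```

```text
scene [264.1 188.5] 0.63 atz17 [ 464.7 -229.5    9. ] n 52 mid [ 454.4 -236.8    8.8] ztop 20.496056298940303
scene [222.  194.5] 0.58 atz17 [ 536.1 -338.     9. ] n 36 mid [ 535.  -339.     8.8] ztop 20.445133683272836
scene [253.4 205.1] 0.49 atz17 [ 536.6 -230.     9. ] n 40 mid [ 532.7 -236.1   10.6] ztop 21.043585913489746
scene [204.8 210.5] 0.47 atz17 [ 610.7 -354.6    9. ] n 43 mid [ 607.  -348.1    8.8] ztop 19.409155207283256
scene [217.2 240.5] 0.35 atz17 [ 692.  -266.2    9. ] n 1210 mid [ 700.6 -269.    86. ] ztop 177.54890893566917
top [426.6 216.1] 0.53 atz17 [ 532.2 -327.6    9. ] n 20 mid [ 530.4 -339.2   14.4] ztop 22.96435918167628
top [432.3 193.3] 0.53 atz17 [ 602.  -345.5    9. ] n 43 mid [ 606.6 -351.3   12. ] ztop 21.5731792893931
top [170.9 180.9] 0.4 atz17 [621.8 451.4   9. ] n 356 mid [624.  449.3  30.6] ztop 64.17735929503304
scene lid [279.9 238.1] 0.82 rect [ 604.1 -115.7] [123.9  86.2] 79.1 z [ 3.  15.1 28.7] mean [ 609.  -109.4   15.2] nrm [-0.  0. -1.] col [176.3 153.9   6.8]
scene lid [309.7 194.4] 0.78 rect [446.8 -86. ] [ 90.7 107.3] 9.6 z [ 2.7 14
[... 1864 characters left out ...]
9.2] mean [561.3  64.1 165.2] nrm [-0.9  0.  -0.4] col [135.3 132.2 118.8]
top rack [298.  220.4] 0.94 rect [538.1  65.1] [122.6 135.5] 88.7 z [  1.5   6.9 185.6] mean [509.9  57.9  40.6] nrm [-0.9 -0.3  0.1] col [ 80.3 104.3  88.6]
top scanner [207.2 221.5] 0.59 rect [499.2 322.3] [73.7 90.1] 50.5 z [  9.5 124.6 165.9] mean [500.2 307.   98.9] nrm [ 0.2  1.  -0.1] col [81.8 76.9 68.3]
top dock [225.1 213.7] 0.63 rect [507.3 305.5] [ 96.  102.8] 80.0 z [-0.9  4.   9.3] mean [512.7 291.9   4.7] nrm [-0.  0. -1.] col [64.1 62.  52.7]
top dock [399.8 139.5] 0.45 rect [ 765.5 -239.6] [ 73.1 111.6] 61.4 z [ -1.1 152.2 173.4] mean [ 736.8 -219.2  119.5] nrm [-0.8 -0.5  0. ] col [129.3 129.8 124.8]
```

>>> {"name": "send_rows", "arguments": {"targets": [[[0, 0, 0.023, 0, 0, 0.225, -1], [0, 0, 0.023, 0, 0, 0.225, -1], [0, 0, 0.023, 0, 0, 0.225, -1], [0, 0, 0.023, 0.08, -0.2, 0.0, -1], [0, 0, 0.023, 0.08, -0.2, 0, -1], [0, 0, 0.023, 0.08, -0.2, 0, -1], [0, 0, 0.023, 0.08, -0.2, 0, -1], [0, 0, 0.023, 0.08, -0.2, 0, -1], [0, 0, 0.023, 0.08, -0.2, 0, -1], [0, 0, 0.023, 0.08, -0.2, 0, -1], [0, 0, 0, 0.08, -0.2, 0, -1], [0, 0, 0, 0.08, -0.2, 0, -1]]]}}

```text
time_s: 3.6
ee_pos: [347.7, 176.1, 349.2]
ee_rot: [180.0, 0.1, 180.0]
force: [0.8, 0.7, 1.2]
gripper_width: 91.4
gripper_force: 0.0
```

>>> {"name": "send_rows", "arguments": {"targets": [[[0, 0, 0, 0.08, -0.2, 0, -1], [0, 0, 0, 0.08, -0.2, 0, -1], [0, 0, 0, 0.08, -0.2, 0, -1], [0, 0, 0, 0.08, -0.2, 0, -1], [0, 0, 0, 0.08, -0.2, 0, -1], [0, 0, 0, 0.08, -0.2, 0, -1], [0, 0, 0, 0.08, -0.2, 0, -1], [0, 0, 0, 0.08, -0.2, 0, -1], [0, 0, 0, 0.08, -0.2, 0, -1], [0, 0, 0, 0.08, -0.2, 0, -1], [0, 0, 0, 0.08, -0.2, 0, -1], [0, 0, 0, 0, 0, 0, -1]]]}}

```text
time_s: 4.8
ee_pos: [524.7, -266.7, 347.0]
ee_rot: [-179.9, -0.1, 179.7]
force: [-0.1, 0.6, -0.1]
gripper_width: 91.1
gripper_force: 0.0
```

```bash
python3 - <<'E'
from h import *
s=env.state();print(s['time_s'],s['qpos'],s['ee_pos'],s['ee_rot'])
c=Cam('wrist');c.save('w1.png')
print(np.array(c.i['mount']),c.c)
t=Cam('top')
for cam in (c,t):
  for o in optics.silhouettes(cam.name,'boss0')+optics.place_of(cam.name,'boss0'):
    print(cam.name,np.array(o['at']),round(o['conf'],2),cam.atz(o['at'],8)[0])
E
```

```text
4.8 [ -28.    16.9   73.    -0.1   90.2 -117.7] [ 524.7 -266.7  347. ] [-179.9   -0.1  179.7]
[[  -0.    -1.    -0.2   68.3]
 [   1.    -0.    -0.    -0.2]
 [   0.    -0.2    1.  -171.2]
 [   0.     0.     0.     1. ]] [ 456.7 -266.4  518.2]
wrist [271.2 169.8] 0.71 [ 528.1 -338.4    8. ]
wrist [266.4 112.5] 0.65 [ 441.  -342.4    8. ]
wrist [268.1 215.6] 0.62 [ 603.  -346.3    8. ]
wrist [337.7 120.1] 0.45 [ 452.8 -234.5    8. ]
wrist [336.3 171.1] 0.44 [ 530.7 -236.     8. ]
wrist [337.7 118. ] 0.75 [ 449.7 -234.6    8. ]
wrist [336.6 169.6] 0.74 [ 528.3 -235.5    8. ]
wrist [274.6 170.4] 0.69 [ 529.1 -333.     8. ]
wrist [266.6 214.9] 0.58 [ 601.8 -348.7    8. ]
wrist [266.2 113.3] 0.57 [ 442.2 -342.7    8. ]
wrist [592.7  90.8] 0.35 [409.9 150.7   8. ]
top [297.1 219.9] 0.73 [511.7  61.9   8. ]
top [393.9 242.2] 0.47 [ 451.7 -229.5    8. ]
top [397.5 215.8] 0.45 [ 531.1 -240.2    8. ]
top [296.  211.9] 0.71 [535.8  66.    8. ]
top [217.4 217.2] 0.61 [514.1 302.9   8. ]
top [390.7 245.3] 0.53 [ 442.2 -220.     8. ]
top [432.2 191.2] 0.5 [ 608.6 -345.5    8. ]
top [395.1 219.6] 0.4 [ 519.5 -233.     8. ]
```

View pics/w1.png

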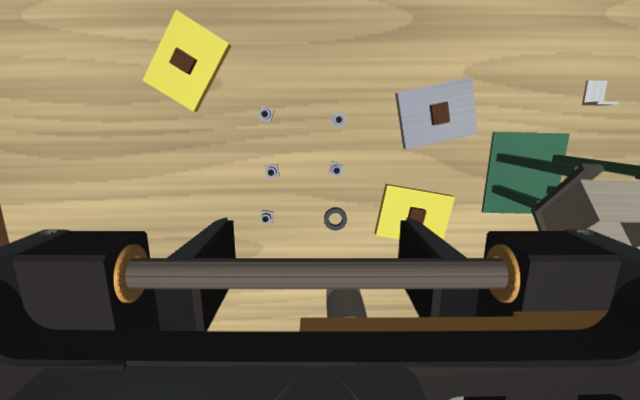

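```bash
cat >> meas.py <<'E'
import json
def near(c,guess,z0=12,z1=24,r=14):
    v,u=np.nonzero(c.d>0); P=(c.rays(np.c_[u,v])*c.d[v,u][:,None]-c.t)@c.R
    for g in guess:
        q=np.array(g[:2],float)
        for _ in range(3):
            m=(np.hypot(*(P[:,:2]-q).T)<r)&(P[:,2]>z0)&(P[:,2]<z1)
            if m.sum()<3: break
            q=(P[m][:,:2].min(0)+P[m][:,:2].max(0))/2
        print(c.name,np.array(g),'->',q,m.sum(),'z',np.median(P[m][:,2]) if m.sum() else None)
def log():
    s=env.state();open('log.jsonl','a').write(json.dumps([list(s['qpos']),list(s['ee_pos']),list(s['ee_rot'])])+'\n')
    print(s['time_s'],s['qpos'],s['ee_pos'],s['ee_rot'],'F',s['force'],s['gripper_width'],s['gripper_force'])
E
python3 - <<'E'
from meas import *
log()
G=[(452,-235),(529,-236),(442,-342),(529,-336),(603,-347)]
c=Cam('wrist');near(c,G);near(Cam('top'),G);near(Cam('scene'),G)
E
```

```text
5.1 [ -27.6   16.4   73.2    0.    90.3 -117.7] [ 523.2 -261.   349.6] [-180.    0. -180.] F [0.3 0.4 0.9] 91.47534317082379 0.0
wrist [ 452 -235] -> [ 451.8 -233.5] 87 z 17.501067524646256
wrist [ 529 -236] -> [ 527.6 -236.3] 83 z 17.476112774165117
wrist [ 442 -342] -> [ 442.4 -344.2] 92 z 17.36238684620345
wrist [ 529 -336] -> [ 529.4 -337.5] 84 z 17.524187409106993
wrist [ 603 -347] -> [ 604.6 -349.8] 79 z 17.23438465333682
top [ 452 -235] -> [ 453.6 -236. ] 23 z 18.064714642088916
top [ 529 -236] -> [ 529.8 -237.4] 26 z 16.559690772061273
top [ 442 -342] -> [ 442. -342.] 0 z None
top [ 529 -336] -> [ 527.6 -340.2] 8 z 17.116448125741144
top [ 603 -347] -> [ 607.8 -351.5] 23 z 17.215509933183036
scene [ 452 -235] -> [ 454.6 -233.3] 18 z 15.342989995915548
scene [ 529 -236] -> [ 529.2 -235.5] 20 z 16.211675195729526
scene [ 442 -342] -> [ 445.8 -343.8] 18 z 15.733916124891419
scene [ 529 -336] -> [ 534.2 -338. ] 20 z 14.864399213497096
scene [ 603 -347] -> [ 608.1 -349.4] 22 z 15.093580320993766
```

>>> {"name": "send_rows", "arguments": {"targets": [[[0, 0, 0, -0.058, 0.022, -0.25, -0.1], [0, 0, 0, -0.058, 0.022, -0.25, -0.1], [0, 0, 0, -0.058, 0.022, -0.25, -0.1], [0, 0, 0, -0.058, 0.022, -0.25, -0.1], [0, 0, 0, -0.058, 0.022, -0.25, -0.1], [0, 0, 0, -0.058, 0.022, -0.25, -0.1], [0, 0, 0, 0, 0, -0.1, -0.1], [0, 0, 0, 0, 0, -0.08, -0.1], [0, 0, 0, 0, 0, -0.03, -0.1], [0, 0, 0, 0, 0, 0, -0.1], [0, 0, 0, 0, 0, 0, -0.1]]]}}

```text
time_s: 6.35
ee_pos: [456.8, -236.8, 16.7]
ee_rot: [-180.0, 0.1, 180.0]
force: [-0.2, -0.0, 0.2]
gripper_width: 49.8
gripper_force: 0.0
```

>>> {"name": "send_rows", "arguments": {"targets": [[[0, 0, 0, 0, 0, 0, 1], [0, 0, 0, 0, 0, 0, 1], [0, 0, 0, 0, 0, 0, 1], [0, 0, 0, 0, 0, 0, 1], [0, 0, 0, 0, 0, 0, 1], [0, 0, 0, 0, 0, 0.1, 1], [0, 0, 0, 0, 0, 0.22, 1], [0, 0, 0, 0, 0, 0.22, 1], [0, 0, 0, 0, 0, 0.22, 1], [0, 0, 0, 0, 0, 0.22, 1], [0, 0, 0, 0, 0, 0.22, 1], [0, 0, 0, 0, 0, 0.22, 1]]], "grip_force": 25}}

```text
time_s: 7.55
ee_pos: [455.5, -236.4, 301.7]
ee_rot: [-180.0, 0.0, 180.0]
force: [0.6, -0.5, -0.1]
gripper_width: 0.7
gripper_force: 0.0
```

```bash
python3 - <<'E'
from meas import *
log()
G=[(452,-235),(529,-236),(442,-342),(529,-336),(603,-347)]
c=Cam('wrist');near(c,G);log()
E
```

```text
7.55 [ -28.7   10.1   88.2    0.    81.6 -118.7] [ 455.5 -236.4  301.7] [-180.    0.  180.] F [ 0.6 -0.5 -0.1] 0.7357245235197906 0.0
wrist [ 452 -235] -> [ 451.  -237.2] 99 z 17.478364709634274
wrist [ 529 -236] -> [ 527.2 -236.6] 47 z 17.491864650458627
wrist [ 442 -342] -> [ 442.4 -343.6] 105 z 17.23446780897341
wrist [ 529 -336] -> [ 530.1 -338.1] 95 z 17.205913618171184
wrist [ 603 -347] -> [ 603. -347.] 0 z None
7.6 [ -28.7    9.9   87.5   -0.    81.8 -118.7] [ 458.6 -238.1  309.6] [-179.6    0.7  180. ] F [ 3.  -0.5  5.1] 0.6057402996228546 0.0
```

>>> {"name": "send_rows", "arguments": {"targets": [[[0, 0, 0, 0, 0, 0, -0.1], [0, 0, 0, 0, 0, 0, -0.1], [0, 0, 0, 0, 0, 0, -0.1], [0, 0, 0, 0, 0, 0, -0.1]]]}}

```text
time_s: 8.0
ee_pos: [455.4, -236.3, 298.2]
ee_rot: [179.9, -0.2, 180.0]
force: [-0.0, -0.3, 0.3]
gripper_width: 29.7
gripper_force: 0.0
```

>>> {"name": "send_rows", "arguments": {"targets": [[[0, 0, 0, -0.01, 0, -0.22, -0.1], [0, 0, 0, 0, 0, -0.22, -0.1], [0, 0, 0, 0, 0, -0.22, -0.1], [0, 0, 0, 0, 0, -0.22, -0.1], [0, 0, 0, 0, 0, -0.22, -0.1], [0, 0, 0, 0, 0, -0.22, -0.1], [0, 0, 0, 0, 0, -0.1, -0.1], [0, 0, 0, 0, 0, -0.036, -0.1], [0, 0, 0, 0, 0, 0, -0.1], [0, 0, 0, 0, 0, 0, -0.1], [0, 0, 0, 0, 0, 0, -0.1]]]}}

```text
time_s: 9.1
ee_pos: [455.0, -237.2, 10.0]
ee_rot: [-179.9, 0.2, 180.0]
force: [0.0, -0.8, 0.1]
gripper_width: 50.1
gripper_force: 0.0
```

>>> {"name": "send_rows", "arguments": {"targets": [[[0, 0, 0, 0, 0, 0, 1], [0, 0, 0, 0, 0, 0, 1], [0, 0, 0, 0, 0, 0, 1], [0, 0, 0, 0, 0, 0, 1], [0, 0, 0, 0, 0, 0, 1], [0, 0, 0, 0, 0, 0.1, 1], [0, 0, 0, 0, 0, 0.22, 1], [0, 0, 0, 0, 0, 0.22, 1], [0, 0, 0, 0, 0, 0.22, 1], [0, 0, 0, 0, 0, 0.22, 1], [0, 0, 0, 0, 0, 0.22, 1], [0, 0, 0, 0, 0, 0.22, 1]]], "grip_force": 25}}

```text
time_s: 10.3
ee_pos: [453.5, -236.3, 294.4]
ee_rot: [180.0, 0.0, 180.0]
force: [1.0, 0.2, -0.4]
gripper_width: 14.8
gripper_force: 25.0
```

>>> {"name": "send_rows", "arguments": {"targets": [[[0, 0, 0, 0.082, 0.167, 0.07, 1], [0, 0, 0, 0.082, 0.167, 0.07, 1], [0, 0, 0, 0.082, 0.167, 0.07, 1], [0, 0, 0, 0.082, 0.167, 0.07, 1], [0, 0, 0, 0.082, 0.167, 0.07, 1], [0, 0, 0, 0.082, 0.167, 0.07, 1], [0, 0, 0, 0.082, 0.167, 0.07, 1], [0, 0, 0, 0.082, 0.167, 0.07, 1], [0, 0, 0, 0.082, 0.167, 0.07, 1], [0, 0, 0, 0, 0, 0, 1], [0, 0, 0, 0, 0, 0, 1], [0, 0, 0, 0, 0, 0, 1]]]}}

```text
time_s: 11.5
ee_pos: [601.0, 63.2, 418.0]
ee_rot: [-180.0, -0.1, 179.9]
force: [-0.2, 0.0, -0.7]
gripper_width: 14.7
gripper_force: 25.0
```

```bash
python3 - <<'E'
from meas import *
log()
c=Cam('wrist');c.save('w2.png')
v,u=np.nonzero(c.d>0); P=(c.rays(np.c_[u,v])*c.d[v,u][:,None]-c.t)@c.R
np.savez('tin.npz',P=P,uv=np.c_[u,v])
for n in ['tin','rack','label','rack_seat']:
  print(n,[(np.array(o['at']),round(o['conf'],2)) for o in optics.place_of('wrist',n)])
E
```

```text
11.5 [  4.9  18.8  60.5  -0.  100.8 -85. ] [601.   63.2 418. ] [-180.    -0.1  179.9] F [-0.2  0.  -0.7] 14.691527313049223 24.999884963035583
tin [(array([320.2, 128.2]), 0.87), (array([ 89.6, 121.6]), 0.54), (array([319.2, 132.7]), 0.42), (array([494.8,  78.8]), 0.24)]
rack []
label [(array([318.9, 130. ]), 0.97)]
rack_seat []
```

View pics/w2.png

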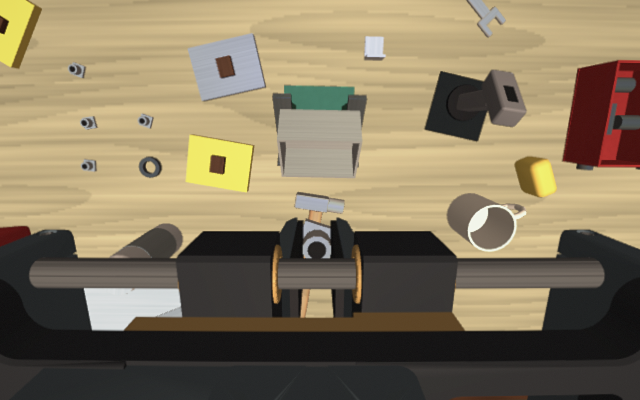

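```bash
cat > fit.py <<'E'
from meas import *
from scipy.optimize import least_squares
def sd(p,lo,hi):
    c=(np.array(lo)+hi)/2;h=(np.array(hi)-lo)/2;q=abs(p-c)-h
    return np.linalg.norm(np.maximum(q,0),axis=1)+np.minimum(q.max(1),0)
B0=[((-36,-49,0),(36,49,3)),((-36,-49,0),(-33,49,50)),((33,-49,0),(36,49,50)),((-36,-49,0),(36,-46,50)),((-36,46,0),(36,49,50))]
RS=np.array([[.5**.5,0,.5**.5],[0,1,0],[-.5**.5,0,.5**.5]])
def fit(P,x0,boxes,free):
    P=P[(abs(P[:,0]-x0[0]-20)<90)&(abs(P[:,1]-x0[1])<75)&(P[:,2]>110)&(P[:,2]<260)]
    def res(x):
        Rz=Rn.from_euler('z',x[2],degrees=True).as_matrix()
        q=(P-[x[0],x[1],x[3]])@(Rz@RS)
        return np.min([abs(sd(q,np.array(l)+(9,0,0),np.array(h)+(9,0,0))) for l,h in boxes],0)
    full=np.array(x0,float)
    def f(y): z=full.copy(); z[free]=y; return res(z)
    r=least_squares(f,full[free],loss='soft_l1',f_scale=1.5,diff_step=1e-3)
    full[free]=r.x
    e=res(full);print(full,'n',len(P),'med',np.median(e),np.percentile(e,90))
    return full
E
python3 - <<'E'
from fit import *
P=np.load('tin.npz')['P']
print('wrist');fit(P,[540,65,-1,155],B0,[0,1,2]);fit(P,[540,65,-1,155],B0,[0,1,2,3])
for n in('top','scene'):
  c=Cam(n);v,u=np.nonzero(c.d>0); Q=(c.rays(np.c_[u,v])*c.d[v,u][:,None]-c.t)@c.R
  print(n);fit(Q,[540,65,-1,155],B0,[0,1,2]);fit(Q,[540,65,-1,155],B0,[0,1,2,3])
E
```

```text
wrist
[534.2  65.    1.2 155. ] n 6231 med 0.8510905680454748 3.7162565664313916
[535.7  66.1  -1.2 155.5] n 6231 med 0.4787300879952703 4.15919944387079
top
[536.7  65.   -2.  155. ] n 778 med 0.7086015934932046 1.7430368518805144
[539.1  64.9  -2.  158. ] n 778 med 0.7209879542533013 1.4408125518899297
scene
[538.   66.9  -1.1 155. ] n 1436 med 0.9237019643471633 5.3335372965845425
[538.   66.8  -1.1 155.2] n 1436 med 0.9523607558188267 5.321783361811512
```

>>> {"name": "send_rows", "arguments": {"targets": [[[0, 0, 0, -0.1, 0.015, -0.19, 1], [0, 0, 0, -0.025, 0, -0.22, 1], [0, 0, 0, 0, 0, -0.22, 1], [0, 0, 0, 0, 0, -0.22, 1], [0, 0, 0, 0, 0, -0.22, 1], [0, 0, 0, 0, 0, -0.2, 1], [0, 0, 0, 0, 0, 0, 1], [0, 0, 0, 0, 0, 0, 1], [0, 0, 0, 0, 0, 0, 0.12], [0, 0, 0, 0, 0, 0, 0.12], [0, 0, 0, 0, 0, 0, 0.12], [0, 0, 0, 0, 0, 0, 0.12]]]}}

```text
time_s: 13.05
ee_pos: [577.1, 67.1, 165.8]
ee_rot: [180.0, 0.1, 180.0]
force: [0.9, -0.0, 0.5]
gripper_width: 39.6
gripper_force: 0.0
```

>>> {"name": "send_rows", "arguments": {"targets": [[[0, 0, 0, 0, 0, 0.22, 0.12], [0, 0, 0, 0, 0, 0.22, 0.12], [0, 0, 0, 0, 0, 0.22, -0.1], [0, 0, 0, -0.03, -0.2, 0.02, -0.1], [0, 0, 0, -0.03, -0.2, 0.02, -0.1], [0, 0, 0, -0.03, -0.2, 0, -0.1], [0, 0, 0, -0.03, -0.2, 0, -0.1], [0, 0, 0, -0.03, -0.2, 0, -0.1], [0, 0, 0, -0.03, -0.2, 0, -0.1], [0, 0, 0, -0.03, -0.2, 0, -0.1], [0, 0, 0, -0.03, -0.12, 0, -0.1], [0, 0, 0, 0, 0, 0, -0.1]]]}}

```text
time_s: 14.25
ee_pos: [527.7, -239.9, 304.7]
ee_rot: [-179.9, -0.0, 179.7]
force: [-0.6, 0.3, -0.1]
gripper_width: 50.0
gripper_force: 0.0
```

>>> {"name": "send_rows", "arguments": {"targets": [[[0, 0, 0, 0, 0, 0, -0.1], [0, 0, 0, 0, 0, 0, -0.1], [0, 0, 0, 0, 0, 0, -0.1]]]}}

```text
time_s: 14.55
ee_pos: [528.9, -235.8, 304.8]
ee_rot: [180.0, 0.0, -179.9]
force: [0.4, 0.4, 0.1]
gripper_width: 49.8
gripper_force: 0.0
```

```bash
cat > look.py <<'E'
from meas import *
import sys
log()
c=Cam('wrist');near(c,[(529,-236),(442,-342),(529,-336),(603,-347)],r=20)
for o in optics.silhouettes('wrist','boss0'): print(np.array(o['at']),round(o['conf'],2),c.atz(o['at'],8)[0])
t=Cam('top');near(t,[(529,-236),(442,-342),(529,-336),(603,-347)],r=20)
E
python3 look.py
```

```text
14.55 [ -25.2   16.4   79.5    0.    84.1 -115.2] [ 528.9 -235.8  304.8] [ 180.     0.  -179.9] F [0.4 0.4 0.1] 49.81850798305695 0.0
wrist [ 529 -236] -> [ 527.8 -236.5] 100 z 17.226257380331404
wrist [ 442 -342] -> [ 442.4 -344.2] 115 z 17.425498574579397
wrist [ 529 -336] -> [ 529.8 -338. ] 103 z 17.4882263177605
wrist [ 603 -347] -> [ 604.9 -349.8] 100 z 17.360416001243085
[316.2 170.3] 0.72 [ 528.  -236.3    8. ]
[245.  170.5] 0.66 [ 528.3 -339.1    8. ]
[237.7 106.6] 0.48 [ 439.6 -344.7    8. ]
top [ 529 -236] -> [ 525.4 -240. ] 7 z 17.138926386824167
top [ 442 -342] -> [ 444.4 -345.9] 24 z 17.155853494277494
top [ 529 -336] -> [ 529. -336.] 0 z None
top [ 603 -347] -> [ 603. -347.] 0 z None
```

>>> {"name": "send_rows", "arguments": {"targets": [[[0, 0, 0, 0, 0, -0.22, -0.1], [0, 0, 0, 0, 0, -0.22, -0.1], [0, 0, 0, 0, 0, -0.22, -0.1], [0, 0, 0, 0, 0, -0.22, -0.1], [0, 0, 0, 0, 0, -0.22, -0.1], [0, 0, 0, 0, 0, -0.22, -0.1], [0, 0, 0, 0, 0, -0.11, -0.1], [0, 0, 0, 0, 0, -0.054, -0.1], [0, 0, 0, 0, 0, 0, -0.1], [0, 0, 0, 0, 0, 0, -0.1], [0, 0, 0, 0, 0, 0, -0.1], [0, 0, 0, 0, 0, 0, 1]]]}}

```text
time_s: 15.9
ee_pos: [529.5, -237.4, 9.3]
ee_rot: [-179.9, 0.2, 180.0]
force: [-0.2, 0.4, 0.3]
gripper_width: 44.4
gripper_force: 0.0
```

>>> {"name": "send_rows", "arguments": {"targets": [[[0, 0, 0, 0, 0, 0, 1], [0, 0, 0, 0, 0, 0, 1], [0, 0, 0, 0, 0, 0, 1], [0, 0, 0, 0, 0, 0, 1], [0, 0, 0, 0, 0, 0.1, 1], [0, 0, 0, 0, 0, 0.22, 1], [0, 0, 0, 0, 0, 0.22, 1], [0, 0, 0, 0, 0, 0.22, 1], [0, 0, 0, 0, 0, 0.22, 1], [0, 0, 0, 0, 0, 0.22, 1], [0, 0, 0, 0, 0, 0.22, 1], [0, 0, 0, 0.033, 0.2, 0, 1]]]}}

```text
time_s: 17.1
ee_pos: [537.5, -201.0, 298.5]
ee_rot: [-179.6, 0.7, 179.7]
force: [1.0, 0.7, -0.6]
gripper_width: 14.1
gripper_force: 25.0
```

>>> {"name": "send_rows", "arguments": {"targets": [[[0, 0, 0, 0.033, 0.2, 0, 1], [0, 0, 0, 0.033, 0.2, 0, 1], [0, 0, 0, 0.033, 0.2, 0, 1], [0, 0, 0, 0.033, 0.2, 0, 1], [0, 0, 0, 0.033, 0.2, 0, 1], [0, 0, 0, 0.033, 0.2, 0, 1], [0, 0, 0, 0, 0.08, 0, 1], [0, 0, 0, 0, 0, -0.22, 1], [0, 0, 0, 0, 0, -0.22, 1], [0, 0, 0, 0, 0, -0.14, 1], [0, 0, 0, 0, 0, -0.05, 1], [0, 0, 0, 0, 0, 0, 1]]]}}

```text
time_s: 18.3
ee_pos: [574.0, 58.5, 164.8]
ee_rot: [-180.0, -0.2, 179.9]
force: [0.1, 0.7, -0.1]
gripper_width: 14.4
gripper_force: 25.0
```

>>> {"name": "send_rows", "arguments": {"targets": [[[0, 0, 0, 0, 0, 0, 0.12], [0, 0, 0, 0, 0, 0, 0.12], [0, 0, 0, 0, 0, 0, 0.12], [0, 0, 0, 0, 0, 0.22, 0.12], [0, 0, 0, 0, 0, 0.22, 0.12], [0, 0, 0, 0, 0, 0.22, -0.1], [0, 0, 0, -0.025, -0.22, 0.0, -0.1], [0, 0, 0, -0.025, -0.22, 0.0, -0.1], [0, 0, 0, -0.025, -0.22, 0, -0.1], [0, 0, 0, -0.025, -0.22, 0, -0.1], [0, 0, 0, -0.025, -0.22, 0, -0.1], [0, 0, 0, -0.025, -0.22, 0, -0.1]]]}}

```text
time_s: 19.5
ee_pos: [544.5, -206.8, 299.0]
ee_rot: [-180.0, 0.1, 180.0]
force: [1.0, -0.2, -0.6]
gripper_width: 50.8
gripper_force: 0.0
```

>>> {"name": "send_rows", "arguments": {"targets": [[[0, 0, 0, -0.025, -0.22, 0.0, -0.1], [0, 0, 0, -0.025, -0.22, 0, -0.1], [0, 0, 0, -0.025, -0.22, 0, -0.1], [0, 0, 0, 0, 0, 0, -0.1], [0, 0, 0, 0, 0, 0, -0.1], [0, 0, 0, 0, 0, 0, -0.1], [0, 0, 0, 0, 0, 0, -0.1]]]}}

```text
time_s: 20.2
ee_pos: [530.1, -335.6, 298.4]
ee_rot: [180.0, 0.0, -179.9]
force: [0.2, -0.4, -0.2]
gripper_width: 50.3
gripper_force: 0.0
```

```bash
python3 look.py
```

```text
20.2 [ -33.4   21.1   73.4    0.    85.4 -123.5] [ 530.1 -335.6  298.4] [ 180.     0.  -179.9] F [ 0.2 -0.4 -0.2] 50.33437389974452 0.0
wrist [ 529 -236] -> [ 529. -236.] 0 z None
wrist [ 442 -342] -> [ 442.8 -343.9] 113 z 17.38229696114819
wrist [ 529 -336] -> [ 529.7 -337.9] 102 z 17.544043330009984
wrist [ 603 -347] -> [ 604.8 -349.6] 97 z 17.3933098274671
[309.5 106.8] 0.81 [ 441.6 -345.4    8. ]
[315.3 170.6] 0.74 [ 528.9 -337.5    8. ]
[306.8 220. ] 0.49 [ 602.3 -350.1    8. ]
top [ 529 -236] -> [ 529. -236.] 0 z None
top [ 442 -342] -> [ 444.4 -345.8] 25 z 17.03020381997414
top [ 529 -336] -> [ 532.1 -340.1] 24 z 17.116416492728696
top [ 603 -347] -> [ 606.9 -351.3] 24 z 16.67726754597642
```

>>> {"name": "send_rows", "arguments": {"targets": [[[0, 0, 0, 0, -0.011, -0.22, -0.1], [0, 0, 0, 0, 0, -0.22, -0.1], [0, 0, 0, 0, 0, -0.22, -0.1], [0, 0, 0, 0, 0, -0.22, -0.1], [0, 0, 0, 0, 0, -0.22, -0.1], [0, 0, 0, 0, 0, -0.22, -0.1], [0, 0, 0, 0, 0, -0.1, -0.1], [0, 0, 0, 0, 0, -0.032, -0.1], [0, 0, 0, 0, 0, 0, -0.1], [0, 0, 0, 0, 0, 0, -0.1], [0, 0, 0, 0, 0, 0, -0.1], [0, 0, 0, 0, 0, 0, 1]]]}}

```text
time_s: 21.55
ee_pos: [530.6, -339.7, 8.9]
ee_rot: [-179.9, 0.1, 180.0]
force: [0.5, -0.8, -0.4]
gripper_width: 44.8
gripper_force: 0.0
```

>>> {"name": "send_rows", "arguments": {"targets": [[[0, 0, 0, 0, 0, 0, 1], [0, 0, 0, 0, 0, 0, 1], [0, 0, 0, 0, 0, 0, 1], [0, 0, 0, 0, 0, 0, 1], [0, 0, 0, 0, 0, 0.1, 1], [0, 0, 0, 0, 0, 0.22, 1], [0, 0, 0, 0, 0, 0.22, 1], [0, 0, 0, 0, 0, 0.22, 1], [0, 0, 0, 0, 0, 0.22, 1], [0, 0, 0, 0, 0, 0.22, 1], [0, 0, 0, 0, 0, 0.22, 1], [0, 0, 0, 0.025, 0.22, 0, 1]]]}}

```text
time_s: 22.75
ee_pos: [537.0, -300.1, 298.2]
ee_rot: [-179.5, 0.7, 179.7]
force: [1.0, 0.0, -0.0]
gripper_width: 14.7
gripper_force: 25.0
```

>>> {"name": "send_rows", "arguments": {"targets": [[[0, 0, 0, 0.025, 0.22, 0, 1], [0, 0, 0, 0.025, 0.22, 0, 1], [0, 0, 0, 0.025, 0.22, 0, 1], [0, 0, 0, 0.025, 0.22, 0, 1], [0, 0, 0, 0.025, 0.22, 0, 1], [0, 0, 0, 0.025, 0.22, 0, 1], [0, 0, 0, 0.025, 0.22, 0, 1], [0, 0, 0, 0.025, 0.22, 0, 1], [0, 0, 0, 0, 0.05, -0.2, 1], [0, 0, 0, 0, 0, -0.22, 1], [0, 0, 0, 0, 0, -0.14, 1], [0, 0, 0, 0, 0, -0.05, 1]]]}}

```text
time_s: 23.95
ee_pos: [573.1, 66.9, 166.2]
ee_rot: [-180.0, -0.3, 180.0]
force: [-0.5, -0.0, -0.1]
gripper_width: 14.6
gripper_force: 25.0
```

>>> {"name": "send_rows", "arguments": {"targets": [[[0, 0, 0, 0, 0, 0, 1], [0, 0, 0, 0, 0, 0, 0.12], [0, 0, 0, 0, 0, 0, 0.12], [0, 0, 0, 0, 0, 0, 0.12], [0, 0, 0, 0, 0, 0.22, 0.12], [0, 0, 0, 0, 0, 0.22, 0.12], [0, 0, 0, 0, 0, 0.22, -0.1], [0, 0, 0, 0.016, -0.22, 0.0, -0.1], [0, 0, 0, 0.016, -0.22, 0.0, -0.1], [0, 0, 0, 0.016, -0.22, 0, -0.1], [0, 0, 0, 0.016, -0.22, 0, -0.1], [0, 0, 0, 0.016, -0.22, 0, -0.1]]]}}

```text
time_s: 25.15
ee_pos: [590.8, -155.0, 302.6]
ee_rot: [-180.0, 0.1, 180.0]
force: [1.5, 0.8, 0.5]
gripper_width: 50.1
gripper_force: 0.0
```

>>> {"name": "send_rows", "arguments": {"targets": [[[0, 0, 0, 0.016, -0.22, 0.0, -0.1], [0, 0, 0, 0.016, -0.22, 0, -0.1], [0, 0, 0, 0.016, -0.22, 0, -0.1], [0, 0, 0, 0.016, -0.22, 0, -0.1], [0, 0, 0, 0, -0.11, 0, -0.1], [0, 0, 0, 0, 0, 0, -0.1], [0, 0, 0, 0, 0, 0, -0.1], [0, 0, 0, 0, 0, 0, -0.1]]]}}

```text
time_s: 25.95
ee_pos: [603.7, -350.0, 302.1]
ee_rot: [180.0, 0.0, -180.0]
force: [0.8, -0.5, 0.3]
gripper_width: 50.2
gripper_force: 0.0
```

```bash
python3 look.py
```

```text
25.95 [ -31.1   28.3   61.5    0.    90.2 -121.1] [ 603.7 -350.   302.1] [ 180.    0. -180.] F [ 0.8 -0.5  0.3] 50.24685266578702 0.0
wrist [ 529 -236] -> [ 529. -236.] 0 z None
wrist [ 442 -342] -> [ 443.4 -343.5] 131 z 17.449922809883105
wrist [ 529 -336] -> [ 529. -336.] 0 z None
wrist [ 603 -347] -> [ 605.1 -349.3] 99 z 17.409028592345727
[319.8  51.4] 0.7 [ 444.3 -345.7    8. ]
[315.  171.2] 0.55 [ 603.9 -352.2    8. ]
top [ 529 -236] -> [ 529. -236.] 0 z None
top [ 442 -342] -> [ 444.4 -346.2] 25 z 16.54602068748867
top [ 529 -336] -> [ 529. -336.] 0 z None
top [ 603 -347] -> [ 607.8 -351.4] 22 z 17.291890958583124
```

>>> {"name": "send_rows", "arguments": {"targets": [[[0, 0, 0, 0, 0, -0.22, -0.1], [0, 0, 0, 0, 0, -0.22, -0.1], [0, 0, 0, 0, 0, -0.22, -0.1], [0, 0, 0, 0, 0, -0.22, -0.1], [0, 0, 0, 0, 0, -0.22, -0.1], [0, 0, 0, 0, 0, -0.22, -0.1], [0, 0, 0, 0, 0, -0.11, -0.1], [0, 0, 0, 0, 0, -0.04, -0.1], [0, 0, 0, 0, 0, 0, -0.1], [0, 0, 0, 0, 0, 0, -0.1], [0, 0, 0, 0, 0, 0, -0.1], [0, 0, 0, 0, 0, 0, 1]]]}}

```text
time_s: 27.3
ee_pos: [604.5, -351.7, 9.2]
ee_rot: [-179.9, 0.2, 180.0]
force: [-0.4, 0.5, 0.7]
gripper_width: 45.0
gripper_force: 0.0
```

>>> {"name": "send_rows", "arguments": {"targets": [[[0, 0, 0, 0, 0, 0, 1], [0, 0, 0, 0, 0, 0, 1], [0, 0, 0, 0, 0, 0, 1], [0, 0, 0, 0, 0, 0, 1], [0, 0, 0, 0, 0, 0.1, 1], [0, 0, 0, 0, 0, 0.22, 1], [0, 0, 0, 0, 0, 0.22, 1], [0, 0, 0, 0, 0, 0.22, 1], [0, 0, 0, 0, 0, 0.22, 1], [0, 0, 0, 0, 0, 0.22, 1], [0, 0, 0, 0, 0, 0.22, 1], [0, 0, 0, -0.016, 0.22, 0, 1]]]}}

```text
time_s: 28.5
ee_pos: [603.1, -312.5, 298.7]
ee_rot: [-179.5, 0.8, 179.7]
force: [1.9, 1.7, -0.0]
gripper_width: 14.6
gripper_force: 25.0
```

>>> {"name": "send_rows", "arguments": {"targets": [[[0, 0, 0, -0.016, 0.22, 0, 1], [0, 0, 0, -0.016, 0.22, 0, 1], [0, 0, 0, -0.016, 0.22, 0, 1], [0, 0, 0, -0.016, 0.22, 0, 1], [0, 0, 0, -0.016, 0.22, 0, 1], [0, 0, 0, -0.016, 0.22, 0, 1], [0, 0, 0, -0.016, 0.22, 0, 1], [0, 0, 0, -0.016, 0.22, 0, 1], [0, 0, 0, 0, 0.13, -0.18, 1], [0, 0, 0, 0, 0, -0.22, 1], [0, 0, 0, 0, 0, -0.17, 1], [0, 0, 0, 0, 0, -0.05, 1]]]}}

```text
time_s: 29.7
ee_pos: [574.8, 71.7, 168.3]
ee_rot: [179.9, 0.0, -180.0]
force: [-6.5, 0.2, 43.0]
gripper_width: 15.0
gripper_force: 46.8
```

>>> {"name": "send_rows", "arguments": {"targets": [[[0, 0, 0, 0, 0, 0, 1], [0, 0, 0, 0, 0, 0, 0.12], [0, 0, 0, 0, 0, 0, 0.12], [0, 0, 0, 0, 0, 0, 0.12], [0, 0, 0, 0, 0, 0.22, 0.12], [0, 0, 0, 0, 0, 0.22, 0.12], [0, 0, 0, 0, 0, 0.22, -0.1], [0, 0, 0, -0.065, -0.21, 0.0, -0.1], [0, 0, 0, -0.065, -0.21, 0.0, -0.1], [0, 0, 0, -0.065, -0.21, 0, -0.1], [0, 0, 0, -0.065, -0.21, 0, -0.1], [0, 0, 0, -0.065, -0.21, 0, -0.1]]]}}

```text
time_s: 30.9
ee_pos: [508.8, -140.7, 299.1]
ee_rot: [180.0, -0.0, 180.0]
force: [0.5, 0.2, -0.1]
gripper_width: 50.1
gripper_force: 0.0
```

>>> {"name": "send_rows", "arguments": {"targets": [[[0, 0, 0, -0.065, -0.21, 0.0, -0.1], [0, 0, 0, -0.065, -0.21, 0, -0.1], [0, 0, 0, -0.065, -0.21, 0, -0.1], [0, 0, 0, -0.065, -0.21, 0, -0.1], [0, 0, 0, -0.065, -0.19, 0, -0.1], [0, 0, 0, 0, 0, 0, -0.1], [0, 0, 0, 0, 0, 0, -0.1], [0, 0, 0, 0, 0, 0, -0.1]]]}}

```text
time_s: 31.7
ee_pos: [445.0, -344.3, 299.2]
ee_rot: [179.9, -0.0, -180.0]
force: [0.3, 0.1, 0.5]
gripper_width: 50.0
gripper_force: 0.0
```

```bash
python3 look.py
```

```text
31.7 [ -38.9   14.9   82.3    0.    82.8 -128.9] [ 445.  -344.3  299.2] [ 179.9   -0.  -180. ] F [0.3 0.1 0.5] 50.01468646775244 0.0
wrist [ 529 -236] -> [ 529. -236.] 0 z None
wrist [ 442 -342] -> [ 442.4 -344.2] 100 z 17.582975448415556
wrist [ 529 -336] -> [ 529. -336.] 0 z None
wrist [ 603 -347] -> [ 603. -347.] 0 z None
[315.4 169.5] 0.66 [ 442.  -345.7    8. ]
top [ 529 -236] -> [ 529. -236.] 0 z None
top [ 442 -342] -> [ 444.5 -345.5] 24 z 16.37168124568249
top [ 529 -336] -> [ 529. -336.] 0 z None
top [ 603 -347] -> [ 603. -347.] 0 z None
```

>>> {"name": "send_rows", "arguments": {"targets": [[[0, 0, 0, -0.01, 0, -0.22, -0.1], [0, 0, 0, 0, 0, -0.22, -0.1], [0, 0, 0, 0, 0, -0.22, -0.1], [0, 0, 0, 0, 0, -0.22, -0.1], [0, 0, 0, 0, 0, -0.22, -0.1], [0, 0, 0, 0, 0, -0.22, -0.1], [0, 0, 0, 0, 0, -0.1, -0.1], [0, 0, 0, 0, 0, -0.036, -0.1], [0, 0, 0, 0, 0, 0, -0.1], [0, 0, 0, 0, 0, 0, -0.1], [0, 0, 0, 0, 0, 0, -0.1], [0, 0, 0, 0, 0, 0, 1]]]}}

```text
time_s: 33.05
ee_pos: [443.5, -345.7, 9.6]
ee_rot: [-179.9, 0.1, 180.0]
force: [-0.2, -0.1, 0.4]
gripper_width: 45.0
gripper_force: 0.0
```

>>> {"name": "send_rows", "arguments": {"targets": [[[0, 0, 0, 0, 0, 0, 1], [0, 0, 0, 0, 0, 0, 1], [0, 0, 0, 0, 0, 0, 1], [0, 0, 0, 0, 0, 0, 1], [0, 0, 0, 0, 0, 0.1, 1], [0, 0, 0, 0, 0, 0.22, 1], [0, 0, 0, 0, 0, 0.22, 1], [0, 0, 0, 0, 0, 0.22, 1], [0, 0, 0, 0, 0, 0.22, 1], [0, 0, 0, 0, 0, 0.22, 1], [0, 0, 0, 0, 0, 0.22, 1], [0, 0, 0, 0.065, 0.2, 0, 1]]]}}

```text
time_s: 34.25
ee_pos: [457.5, -309.7, 298.7]
ee_rot: [-179.4, 0.6, 179.7]
force: [1.3, 0.3, -0.3]
gripper_width: 14.7
gripper_force: 25.0
```

>>> {"name": "send_rows", "arguments": {"targets": [[[0, 0, 0, 0.065, 0.2, 0, 1], [0, 0, 0, 0.065, 0.2, 0, 1], [0, 0, 0, 0.065, 0.2, 0, 1], [0, 0, 0, 0.065, 0.2, 0, 1], [0, 0, 0, 0.065, 0.2, 0, 1], [0, 0, 0, 0.065, 0.2, 0, 1], [0, 0, 0, 0.065, 0.2, 0, 1], [0, 0, 0, 0.065, 0.2, 0, 1], [0, 0, 0, 0.065, 0.2, 0, 1], [0, 0, 0, 0, 0, -0.22, 1], [0, 0, 0, 0, 0, -0.2, 1], [0, 0, 0, 0, 0, -0.1, 1]]]}}

```text
time_s: 35.45
ee_pos: [572.2, 55.3, 185.1]
ee_rot: [-180.0, -0.1, -180.0]
force: [0.8, 0.8, 1.3]
gripper_width: 14.8
gripper_force: 25.5
```

>>> {"name": "send_rows", "arguments": {"targets": [[[0, 0, 0, 0, 0, 0, 1], [0, 0, 0, 0, 0, 0, 0.12], [0, 0, 0, 0, 0, 0, 0.12], [0, 0, 0, 0, 0, 0, 0.12], [0, 0, 0, 0, 0, 0.22, 0.12], [0, 0, 0, 0, 0, 0.22, 0.12], [0, 0, 0, 0, 0, 0.22, 0.12], [0, 0, 0, 0.1, 0, 0.2, 0.12], [0, 0, 0, 0.1, 0, 0.2, 0.12], [0, 0, 0, 0.1, 0, 0.2, 0.12], [0, 0, 0, 0, 0, 0, 0.12], [0, 0, 0, 0, 0, 0, 0.12]]]}}

```text
time_s: 36.65
ee_pos: [633.0, 54.7, 441.2]
ee_rot: [180.0, 0.1, 180.0]
force: [-0.3, -0.3, -0.3]
gripper_width: 40.4
gripper_force: 0.0
```

```bash
python3 - <<'E'
from fit import *
log()
c=Cam('wrist')
u0,v0=c.px([[565,66,170]])[0].astype(int);print(u0,v0)
c.save('w3.png',(max(u0-100,0),max(v0-75,0),u0+100,v0+75),3)
v,u=np.nonzero(c.d>0); P=(c.rays(np.c_[u,v])*c.d[v,u][:,None]-c.t)@c.R
fit(P,[536,66,-1,155],B0,[0,1,2]);fit(P,[536,66,-1,155],B0,[0,1,2,3])
t=Cam('top');near(t,[(452,-236),(529,-236),(442,-342),(529,-336),(603,-347)],r=20)
E
```

```text
36.65 [  3.9  22.5  51.6   0.  105.8 -86.1] [633.   54.7 441.2] [180.    0.1 180. ] F [-0.3 -0.3 -0.3] 40.35997957784765 0.0
325 122
[535.1  65.3  -1.3 155. ] n 6055 med 0.721216547859953 15.032519091939754
[535.   65.5  -1.4 159.2] n 6055 med 0.7949593162656718 12.04072598207265
top [ 452 -236] -> [ 452. -236.] 0 z None
top [ 529 -236] -> [ 529. -236.] 0 z None
top [ 442 -342] -> [ 442. -342.] 0 z None
top [ 529 -336] -> [ 529. -336.] 0 z None
top [ 603 -347] -> [ 603. -347.] 0 z None
```

View pics/w3.png

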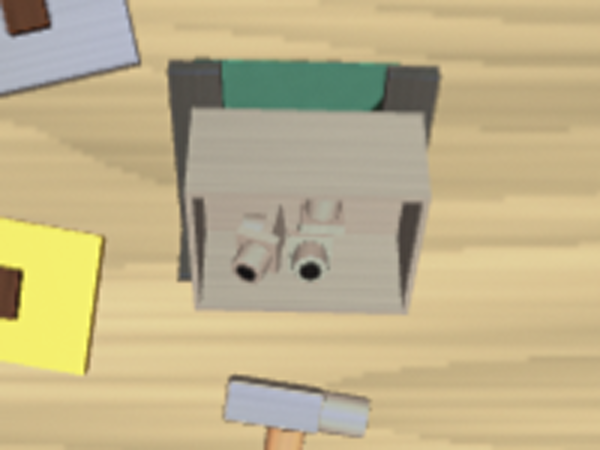

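>>> {"name": "send_rows", "arguments": {"targets": [[[0, 0, 0.058, -0.12, -0.09, -0.1, 0.12], [0, 0, 0.058, -0.12, -0.09, -0.1, 0.12], [0.0127, -0.0683, 0, -0.12, -0.09, -0.1, 0], [0.0127, -0.0683, 0, -0.12, -0.09, -0.1, 0], [0.0127, -0.0683, 0, -0.12, -0.09, -0.1, 0], [0.0127, -0.0683, 0, -0.12, -0.09, -0.1, 0], [0, 0, 0, -0.12, -0.09, -0.1, 0], [0, 0, 0, -0.12, -0.09, -0.1, 0], [0, 0, 0, 0, 0, 0, 0], [0, 0, 0, 0, 0, 0, 0], [0, 0, 0, 0, 0, 0, 0]]]}}

```text
time_s: 37.85
ee_pos: [441.5, -88.8, 280.8]
ee_rot: [180.0, 25.1, -169.6]
force: [0.8, -0.3, 0.2]
gripper_width: 45.7
gripper_force: 0.0
```

```bash
cat > kin.py <<'E'
from h import *
import json
from scipy.optimize import least_squares
def fk(q,p):
    a1,d1,L2,L4,a3,L6=p
    q=np.radians(q)
    Rz=lambda a:Rn.from_euler('z',a).as_matrix(); Ry=lambda a:Rn.from_euler('y',a).as_matrix()
    T=Rz(q[0]);x=T@[a1,0,d1]
    T=T@Ry(q[1]);x=x+T@[0,0,L2]
    T=T@Ry(q[2]);x=x+T@[a3,0,L4]
    T=T@Rz(q[3])@Ry(q[4]);x=x+T@[0,0,L6]
    T=T@Rz(q[5])            # tool axes up to constant about z
    return x,T
def load(): return [json.loads(l) for l in open('log.jsonl')]
def fitp(prior=(50,400,350,350,30,250)):
    D=load()
    f=lambda p:np.r_[np.concatenate([fk(d[0],p)[0]-d[1] for d in D]),(np.array(p)-prior)*1e-3]
    r=least_squares(f,prior);return r.x,r.fun
E
python3 - <<'E'
from meas import *
log()
from kin import *
p,e=fitp();print(p,abs(e).max(), e[-9:-6])
for d in load()[-2:]:
    x,T=fk(d[0],p);print(T.T@R_of(d[2]))
c=Cam('wrist');v,u=np.nonzero(c.d>0); P=(c.rays(np.c_[u,v])*c.d[v,u][:,None]-c.t)@c.R
m=(np.hypot(P[:,0]-446,P[:,1]+88)<75)
k=P[m&(P[:,2]>24)&(P[:,2]<34)];l=P[m&(P[:,2]>11)&(P[:,2]<21)]
for n,a in(('knob',k),('plate',l)):
    r=cv2.minAreaRect(a[:,:2].astype(np.float32));print(n,np.array(r[0]),np.array(r[1]),r[2],np.median(a[:,2]),len(a))
print([(np.array(o['at']),c.atz(o['at'],12)[0],round(o['conf'],2)) for o in optics.place_of('wrist','lid')])
E
```

```text
37.85 [ -22.9   -6.8  113.4   16.9   53.3 -131.1] [441.5 -88.8 280.8] [ 180.    25.1 -169.6] F [ 0.8 -0.3  0.2] 45.71761007225758 0.0
[-10.4 151.1 608.3 422.   23.7 363.8] 11.505605429888092 [ 0.8 -5.7  1.8]
[[ 0. -1. -0.]
 [ 1.  0. -0.]
 [ 0. -0.  1.]]
[[-0. -1. -0.]
 [ 1. -0. -0.]
 [ 0. -0.  1.]]
knob [442.8 -86.5] [29.4 23. ] 11.560416221618652 28.068153688173684 509
plate [443.1 -85.9] [ 84.6 110.8] 11.647879600524902 16.348648199596607 6045
[(array([315.9,  83.7]), array([442.2, -89.4,  12. ]), 0.82), (array([282.7, 187.2]), array([ 603.1, -110.6,   12. ]), 0.59)]
```

```bash
python3 - <<'E'
from kin import *
p,e=fitp()
for d,r in zip(load(),e[:-6].reshape(-1,3)): print(np.array(d[0]),np.array(d[1]),r)
D=load()
def f(p):
    o=[]
    for d in D:
        x,T=fk(d[0],p[:6]); o.append(x+T@[p[6],p[7],0]-d[1])
    return np.concatenate(o+[(p[:6]-[50,400,350,350,30,250])*1e-3])
r=least_squares(f,np.r_[50,400,350,350,30,250,0,0],loss='soft_l1');print(r.x);print(r.fun[:-6].reshape(-1,3))
E
```

```text
[ -27.6   16.4   73.2    0.    90.3 -117.7] [ 523.2 -261.   349.6] [-5.9 -9.9  0.1]
[ -28.7   10.1   88.2    0.    81.6 -118.7] [ 455.5 -236.4  301.7] [-7.5 -9.  -0.3]
[ -28.7    9.9   87.5   -0.    81.8 -118.7] [ 458.6 -238.1  309.6] [-7.2 -9.2 -0.2]
[  4.9  18.8  60.5  -0.  100.8 -85. ] [601.   63.2 418. ] [  0.6 -11.5   0.8]
[ -25.2   16.4   79.5    0.    84.1 -115.2] [ 528.9 -235.8  304.8] [ -5.4 -10.2  -0.5]
[ -33.4   21.1   73.4    0.    85.4 -123.5] [ 530.1 -335.6  298.4] [ -5.7 -10.   -0.8]
[ -31.1   28.3   61.5    0.    90.2 -121.1] [ 603.7 -350.   302.1] [ -3.8 -11.1  -1.2]
[ -38.9   14.9   82.3    0.    82.8 -128.9] [ 445.  -344.3  299.2] [-7.9 -8.3 -0.5]
[  3.9  22.5  51.6   0.  105.8 -86.1] [633.   54.7 441.2] [  1.2 -11.4   0.8]
[ -22.9   -6.8  113.4   16.9   53.3 -131.1] [441.5 -88.8 280.8] [ 0.8 -5.7  1.8]
[ -4.5 108.7 602.6 419.9   2.  337.3 -11.7  -2.8]
[[-1.4  0.8  0.4]
 [ 0.5 -0.2 -0. ]
 [ 0.1  0.   0. ]
 [ 1.3 -0.   0.4]
 [ 1.3 -0.4 -0.1]
 [-0.1 -0.2 -0.2]
 [-0.2  0.  -0.5]
 [-1.3  0.1 -0.1]
 [-0.3 -0.1 -0.1]
 [-0.1  0.   0.3]]
```

```bash
python3 - <<'E'
s=open('kin.py').read()
s=s.replace("a1,d1,L2,L4,a3,L6=p","a1,d1,L2,L4,a3,L6,b=p").replace("[a1,0,d1]","[a1,b,d1]").replace("30,250)","30,250,10)").replace("r=least_squares(f,prior)","r=least_squares(f,prior,loss='soft_l1')")
s+='''
LIM=np.array([[-177.97,177.97],[-48.28,115.42],[12.27,149.76],[-77.06,257.06],[2.81,150.46],[-146.56,146.56]])
RT=Rn.from_euler('z',90,degrees=True).as_matrix()
def ik(pos,R,p,q0):
    def f(q):
        x,T=fk(q,p); return np.r_[(x-pos)/10,Rn.from_matrix((T@RT).T@R).as_rotvec()*10]
    best=None
    for s in [q0]+[np.random.default_rng(i).uniform(LIM[:,0],LIM[:,1]) for i in range(12)]:
        r=least_squares(f,np.clip(s,LIM[:,0]+.1,LIM[:,1]-.1),bounds=LIM.T)
        if best is None or r.cost<best.cost: best=r
        if r.cost<1e-6: break
    return best.x,best.cost
'''
open('kin.py','w').write(s)
E
python3 - <<'E'
from kin import *
p,e=fitp();print(p);print(e[:-7].reshape(-1,3))
np.save('p.npy',p)
q0=load()[-1][0]
c=np.array([536,66,155]);yaw=-1.3
Rk=Rn.from_euler('z',yaw,degrees=True).as_matrix()
s=.5**.5; X=Rk@[s,0,-s];Y=Rk@[0,1,0];Z=Rk@[s,0,s]
# lid placing: tool z = tilt back t from vertical, tool y = +-Y
kn=c+9*X+62*Z   # knob-top centre
for t in (0,15,30,45):
    z=Rk@[-np.sin(np.radians(t)),0,-np.cos(np.radians(t))]
    for sg in(1,-1):
        y=sg*Y;R=np.c_[np.cross(y,z),y,z]
        print('lid',t,sg,*ik(kn+80*Z*0.5,R,p,q0))
# pinch
for th in(-20,-10,0,10,20):
  for sg in(1,-1):
    t=np.radians(th);z=np.cos(t)*X+np.sin(t)*Y;y=sg*Z;R=np.c_[np.cross(y,z),y,z]
    g=c+5*X+33*Z
    print('pinch',th,sg,*ik(g+19*z,R,p,q0))
E
```

```text
[  0.  140.3 591.8 417.   25.2 335.7  11.5]
[[ 0. -0. -0.]
 [ 0. -0. -0.]
 [ 0. -0. -0.]
 [ 0.  0. -0.]
 [-0.  0.  0.]
 [-0.  0.  0.]
 [-0.  0.  0.]
 [-0.  0.  0.]
 [ 0.  0. -0.]
 [ 0. -0.  0.]]
lid 0 1 [  4.9  22.   83.1   0.   74.9 -83.8] 6.727570089888533e-28
lid 0 -1 [ 4.9 22.  83.1 -0.  74.9 96.2] 4.1219994373424575e-28
lid 15 1 [  4.1  30.4  70.7   1.4  93.8 -84.7] 2.7603971390645297e-28
lid 15 -1 [ 4.1 30.4 70.7  1.4 93.8 95.3] 1.4977952880111646e-28
lid 30 1 [  3.6  39.4  59.    2.6 111.5 -84.8] 2.633201669671593e-28
lid 30 -1 [  3.6  39.4  59.    2.6 111.5  95.2] 3.241674827839854e-28
lid 45 1 [  3.2  48.4  48.4   4.  128.  -84.4] 6.830567425979149e-29
lid 45 -1 [  3.2  48.4  48.4   4.  128.   95.6] 1.4536451834562055e-22
pinch -20 1 [ 24.9  13.7 124.  -77.1  37.7  97.6] 0.020252489096243102
pinch -20 -1 [ 24.9  13.7 124.  -77.1  37.7 -82.4] 0.020252489096243033
pinch -10 1 [ 17.9  10.1 126.  -77.1  23.3  91.5] 0.07904304966614106
pinch -10 -1 [ 17.9  10.1 126.  -77.1  23.3 -88.5] 0.07904304966613887
pinch 0 1 [  9.8   8.4 129.7 252.3   8.2 115.8] 5.865759075616806e-28
pinch 0 -1 [  9.8   8.4 129.7 252.3   8.2 -64.2] 3.339805713668771e-28
pinch 10 1 [   0.7    8.3  130.5  115.1    9.5 -114. ] 1.5672653572333193e-25
pinch 10 -1 [  0.7   8.3 130.5 115.1   9.5  66. ] 1.123945726169411e-24
pinch 20 1 [  -8.1   10.3  130.1   97.3   24.9 -103.4] 3.0344353371206864e-28
pinch 20 -1 [ -8.1  10.3 130.1  97.3  24.9  76.6] 2.1610329791620824e-29
```

>>> {"name": "send_rows", "arguments": {"targets": [[[-0.0127, 0.0683, 0.013, 0.008, 0.012, 0, 0], [-0.0127, 0.0683, 0, 0, 0, -0.2, 0], [-0.0127, 0.0683, 0, 0, 0, -0.2, 0], [-0.0127, 0.0683, 0, 0, 0, -0.2, 0], [0, 0, 0, 0, 0, -0.2, 0], [0, 0, 0, 0, 0, -0.2, 0], [0, 0, 0, 0, 0, -0.1, 0], [0, 0, 0, 0, 0, 0, 0], [0, 0, 0, 0, 0, 0, 0], [0, 0, 0, 0, 0, 0, 0]]]}}

```text
time_s: 38.95
ee_pos: [444.1, -86.9, 61.7]
ee_rot: [179.6, 0.2, -168.5]
force: [0.2, 0.2, 0.3]
gripper_width: 45.5
gripper_force: 0.0
```

```bash
cat > lidlook.py <<'E'
from meas import *
log()
c=Cam('wrist');v,u=np.nonzero(c.d>0); P=(c.rays(np.c_[u,v])*c.d[v,u][:,None]-c.t)@c.R
m=(np.hypot(P[:,0]-446,P[:,1]+88)<75)
k=P[m&(P[:,2]>24)&(P[:,2]<34)];l=P[m&(P[:,2]>11)&(P[:,2]<21)]
for n,a in(('knob',k),('plate',l)):
  if len(a)>10:
    r=cv2.minAreaRect(a[:,:2].astype(np.float32));print(n,np.array(r[0]),np.array(r[1]),r[2],np.median(a[:,2]),len(a))
c.save('lid.png',scale=1)
E
python3 lidlook.py
```

```text
38.95 [ -12.8   16.8  117.5    0.6   45.7 -114.7] [444.1 -86.9  61.7] [ 179.6    0.2 -168.5] F [0.2 0.2 0.3] 45.52266554085201 0.0
knob [442.9 -86. ] [30.  24.1] 11.347972869873047 28.341151354562435 1604
plate [435.5 -87.5] [ 68.7 110.5] 11.63566780090332 16.380327039314203 11431
```

View pics/lid.png

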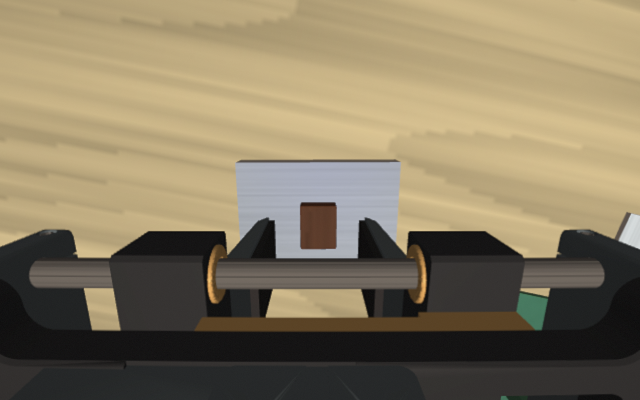

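>>> {"name": "send_rows", "arguments": {"targets": [[[0, 0, 0, -0.006, 0.003, -0.15, 0], [0, 0, 0, 0, 0, -0.066, 0], [0, 0, 0, 0, 0, 0, 0], [0, 0, 0, 0, 0, 0, 0], [0, 0, 0, 0, 0, 0, 0], [0, 0, 0, 0, 0, 0, 1], [0, 0, 0, 0, 0, 0, 1], [0, 0, 0, 0, 0, 0, 1], [0, 0, 0, 0, 0, 0, 1], [0, 0, 0, 0, 0, 0, 1], [0, 0, 0, 0, 0, 0, 1]]], "grip_force": 50}}

```text
time_s: 40.1
ee_pos: [441.3, -86.2, 17.2]
ee_rot: [179.6, 0.0, -168.5]
force: [-0.8, -1.0, 4.4]
gripper_width: 23.7
gripper_force: 50.0
```

>>> {"name": "send_rows", "arguments": {"targets": [[[0, 0, 0, 0, 0, 0.05, 1], [0, 0, 0, 0, 0, 0.15, 1], [0, 0, 0, 0, 0, 0.2, 1], [0, 0, 0, 0, 0, 0.2, 1], [0, 0, 0, 0, 0, 0.2, 1], [0, 0, 0, 0, 0, 0.2, 1], [0, 0, 0, 0, 0, 0.2, 1], [0, 0, 0, 0, 0, 0.2, 1], [0, 0, 0, 0, 0, 0.2, 1], [0, 0, 0, 0, 0, 0, 1], [0, 0, 0, 0, 0, 0, 1], [0, 0, 0, 0, 0, 0, 1]]]}}

```text
time_s: 41.3
ee_pos: [440.2, -86.0, 335.5]
ee_rot: [179.5, -0.2, -168.5]
force: [-0.3, -0.6, -1.1]
gripper_width: 23.2
gripper_force: 50.0
```

>>> {"name": "send_rows", "arguments": {"targets": [[[0, 0, -0.071, 0.148, 0.107, 0, 1], [0, 0, -0.071, 0.148, 0.107, 0, 1], [0.0019, 0.0833, 0, 0.148, 0.107, 0, 1], [0.0019, 0.0833, 0, 0.148, 0.107, 0, 1], [0.0019, 0.0833, 0, 0.148, 0.107, 0, 1], [0.0019, 0.0833, 0, 0.148, 0.107, 0, 1], [0.0019, 0.0833, 0, 0.148, 0.107, 0, 1], [0.0019, 0.0833, 0, 0, 0, -0.1, 1], [0, 0, 0, 0, 0, -0.15, 1], [0, 0, 0, 0, 0, -0.15, 1], [0, 0, 0, 0, 0, 0, 1], [0, 0, 0, 0, 0, 0, 1]]]}}

```text
time_s: 42.5
ee_pos: [643.2, 59.7, 257.2]
ee_rot: [179.5, -43.7, 178.7]
force: [-0.4, 0.5, -0.0]
gripper_width: 23.6
gripper_force: 50.0
```

>>> {"name": "send_rows", "arguments": {"targets": [[[0, 0, 0, 0, 0, 0, 1], [0, 0, 0, 0, 0, 0, 1], [0, 0, 0, 0, 0, 0, 1]]]}}

```text
time_s: 42.8
ee_pos: [643.6, 59.7, 259.3]
ee_rot: [179.5, -43.3, 178.7]
force: [-0.1, 0.8, -1.4]
gripper_width: 23.4
gripper_force: 50.0
```

```bash
python3 - <<'E'
from fit import *
log()
s=env.state();R=R_of(s['ee_rot']);print(np.round(R,3))
T=np.array([535.8,65.8,155]);Rt=Rn.from_euler('z',-1.3,degrees=True).as_matrix()@RS
print('tcp in seat',(np.array(s['ee_pos'])-T)@Rt, 'euler rel', Rn.from_matrix(Rt.T@R).as_rotvec(degrees=True))
c=Cam('wrist');c.save('w5.png')
v,u=np.nonzero(c.d>0); P=(c.rays(np.c_[u,v])*c.d[v,u][:,None]-c.t)@c.R
for n in('tin','lid'):
  for o in optics.silhouettes('wrist',n)[:2]: 
    p=c.pts(o['mask']); print(n,o['conf'],np.array(o['at']),len(p),p.mean(0) if len(p) else'')
E
```

```text
42.8 [  2.6  50.6  37.6   4.6 134.9 -83.9] [643.6  59.7 259.3] [179.5 -43.3 178.7] F [-0.1  0.8 -1.4] 23.40715328733348 49.990416169166565
[[-0.7  0.  -0.7]
 [ 0.   1.   0. ]
 [ 0.7  0.  -0.7]]
tcp in seat [  2.6  -3.7 150.1] euler rel [ -0.  178.3   0.9]
tin 0.94 [323.3 162.5] 1573 [540.   68.5 194.5]
lid 0.95 [315.5 207.1] 13869 [629.3  59.7 271.9]
lid 0.62 [ 11.6 147.7] 1537 [ 360.4 -425.3   13.3]
```

View pics/w5.png

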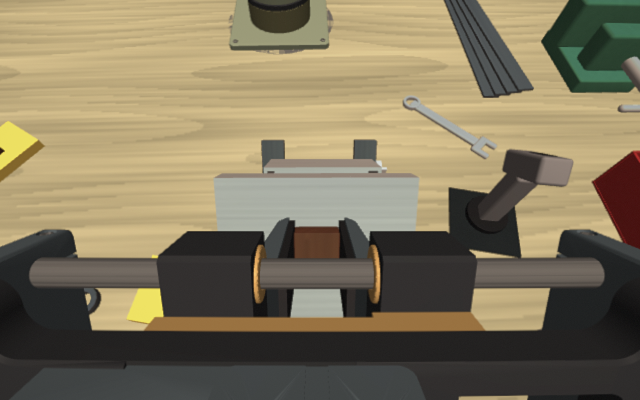

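>>> {"name": "send_rows", "arguments": {"targets": [[[0, 0.019, 0, -0.1, 0.023, -0.118, 1], [0, 0, 0, -0.1, 0, -0.118, 1], [0, 0, 0, 0, 0, 0, 1], [0, 0, 0, 0, 0, 0, 1], [0, 0, 0, 0, 0, 0, 1], [0, 0, 0, 0, 0, 0, 1]]]}}

```text
time_s: 43.55
ee_pos: [605.1, 64.3, 211.7]
ee_rot: [179.5, -44.9, 178.7]
force: [-0.4, -0.0, -0.7]
gripper_width: 23.8
gripper_force: 50.0
```

```bash
cat > seat.py <<'E'
from fit import *
def seat(c=(535.8,65.8,155),yaw=-1.3):
    s=env.state();R=R_of(s['ee_rot']);T=np.array(c)
    Rt=Rn.from_euler('z',yaw,degrees=True).as_matrix()@RS
    print('t',s['time_s'],'q',s['qpos'],'tcp in seat',(np.array(s['ee_pos'])-T)@Rt,'F',s['force'],'w',s['gripper_width'],'tool axes in seat (deg)\n',np.round(Rt.T@R,3))
    return Rt
E
python3 - <<'E'
from seat import *
seat()
c=Cam('top');s=Cam('scene')
for q in(c,s):
  for n in('lid','tin'):
    for o in optics.silhouettes(q.name,n):
      p=q.pts(o['mask']); p=p[p[:,2]>120]
      if len(p)>30:
        Rt=Rn.from_euler('z',-1.3,degrees=True).as_matrix()@RS
        w=(p-[535.8,65.8,155])@Rt
        print(q.name,n,o['conf'],len(p),np.percentile(w,[3,97],axis=0))
s.save('s6.png',(260,120,460,270),4)
E
```

```text
t 43.55 q [  3.   47.5  51.7   4.4 125.6 -84.4] tcp in seat [ 8.9  0.  89.1] F [-0.4 -0.  -0.7] w 23.781917249885858 tool axes in seat (deg)
 [[-1.  0.  0.]
 [ 0.  1.  0.]
 [-0.  0. -1.]]
top tin 0.17 272 [[-28.3 227.6 -68.3]
 [ -2.  261.5  -5.5]]
scene lid 0.61 241 [[-28.9  -1.3  75.1]
 [ 43.5  53.4  91.3]]
```

View pics/s6.png

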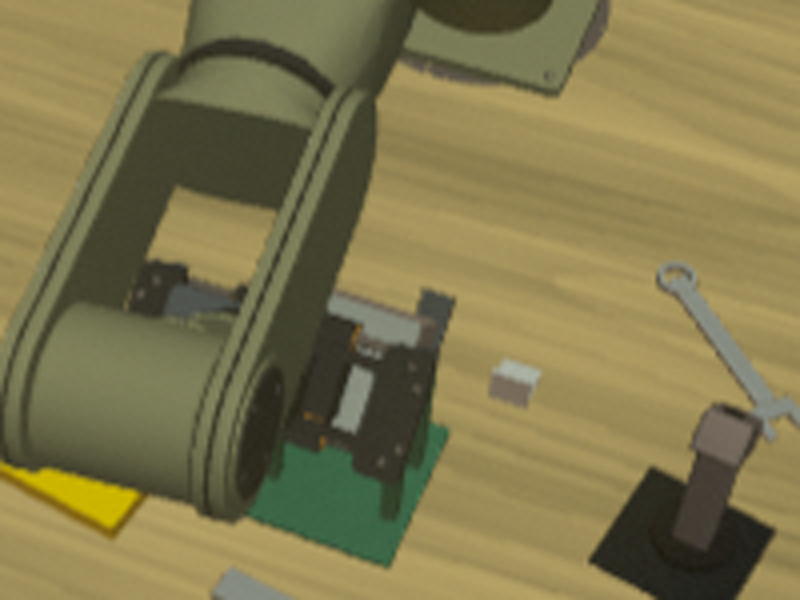

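>>> {"name": "send_rows", "arguments": {"targets": [[[0, 0, 0, -0.033, 0.002, -0.022, 1], [0, 0, 0, -0.028, 0, -0.028, 1], [0, 0, 0, -0.028, 0, -0.028, 1], [0, 0, 0, -0.026, 0, -0.026, 1], [0, 0, 0, 0, 0, 0, 1], [0, 0, 0, 0, 0, 0, 1], [0, 0, 0, 0, 0, 0, 1]]]}}

```text
time_s: 44.55
ee_pos: [580.5, 64.7, 189.5]
ee_rot: [179.5, -45.2, 178.6]
force: [-0.4, 0.0, -0.7]
gripper_width: 23.3
gripper_force: 50.0
```

```bash
python3 -c "
from seat import *
seat()"
```

```text
t 44.55 q [  3.1  45.6  58.8   4.2 120.6 -84.7] tcp in seat [ 7.2 -0.1 56. ] F [-0.4  0.  -0.7] w 23.318719306079043 tool axes in seat (deg)
 [[-1.  0. -0.]
 [ 0.  1.  0.]
 [ 0.  0. -1.]]
```

>>> {"name": "send_rows", "arguments": {"targets": [[[0, 0, 0, -0.003, 0, -0.003, 1], [0, 0, 0, 0, 0, 0, 0], [0, 0, 0, 0, 0, 0, 0], [0, 0, 0, 0, 0, 0, 0], [0, 0, 0, 0, 0, 0, 0], [0, 0, 0, 0.1, 0, 0.1, 0], [0, 0, 0, 0.15, 0, 0.15, 0], [0, 0, 0, 0.15, 0, 0.15, 0], [0, 0, 0, 0.15, 0, 0.15, 0], [0, 0, 0, 0, 0, 0, 0], [0, 0, 0, 0, 0, 0, 0], [0, 0, 0, 0, 0, 0, 0]]]}}

```text
time_s: 45.75
ee_pos: [676.3, 64.8, 286.9]
ee_rot: [179.5, -45.2, 178.6]
force: [-0.2, 0.2, -0.3]
gripper_width: 45.5
gripper_force: 0.0
```

```bash
cat > lidpose.py <<'E'
from seat import *
def lidpose(c):
    Rt=Rn.from_euler('z',-1.3,degrees=True).as_matrix()@RS
    v,u=np.nonzero(c.d>0); P=(c.rays(np.c_[u,v])*c.d[v,u][:,None]-c.t)@c.R
    w=(P-[535.8,65.8,155])@Rt
    m=(abs(w[:,0]-9)<70)&(abs(w[:,1])<80)
    for n,lo,hi in(('knob',62,72),('plate',48,60)):
        a=w[m&(w[:,2]>lo)&(w[:,2]<hi)]
        if len(a)<20: print(n,len(a));continue
        r=cv2.minAreaRect(a[:,:2].astype(np.float32));A=np.c_[a[:,:2],np.ones(len(a))];k=np.linalg.lstsq(A,a[:,2],rcond=None)[0]
        print(c.name,n,np.array(r[0]),np.array(r[1]),round(r[2],1),'z',np.median(a[:,2]),'slope',np.round(k[:2],3),len(a))
E
python3 - <<'E'
from lidpose import *
log();seat();c=Cam('wrist');lidpose(c);lidpose(Cam('scene'));c.save('w7.png',(160,60,480,260),2.4)
from kin import *
p,e=fitp();np.save('p.npy',p);print(p,abs(e[:-7]).max())
E
```

```text
45.75 [  2.8  58.6  17.8   6.7 148.6 -81.3] [676.3  64.8 286.9] [179.5 -45.2 178.6] F [-0.2  0.2 -0.3] 45.51310814662052 0.0
t 45.75 q [  2.8  58.6  17.8   6.7 148.6 -81.3] tcp in seat [  6.1   2.2 192.5] F [-0.2  0.2 -0.3] w 45.51310814662052 tool axes in seat (deg)
 [[-1.  0. -0.]
 [ 0.  1.  0.]
 [ 0.  0. -1.]]
wrist knob [11.9 -0.4] [29.5 23.7] 0.1 z 66.46982976087804 slope [ 0. -0.] 800
wrist plate [12.4 -0.1] [110.6  84.4] 89.9 z 54.53957933995605 slope [ 0. -0.] 8078
knob 7
scene plate [14.1 11.1] [84.2 88.2] 0.3 z 54.25547515569439 slope [-0. -0.] 405
[  0.  140.3 591.8 417.   25.2 335.7  11.5] 0.0004484082208833229
```

View pics/w7.png

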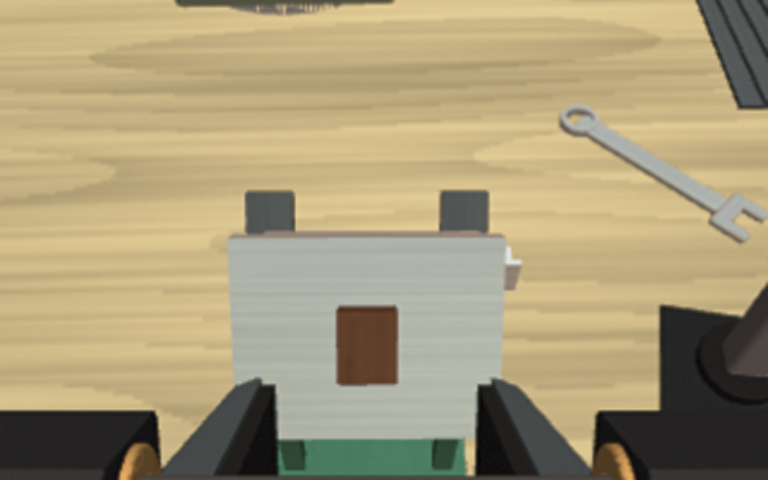

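```bash
cat > plan.py <<'E'
from kin import *
from scipy.spatial.transform import Slerp
p=np.load('p.npy')
C=np.array([535.8,65.8,155]);s=.5**.5
RT0=Rn.from_euler('z',-1.3,degrees=True).as_matrix()@np.array([[s,0,s],[0,1,0],[-s,0,s]])
def pose(tcp_seat,th,roll):   # tool z=cos X+sin Y ; roll 0: y=Z
    t=np.radians(th);z=np.array([np.cos(t),np.sin(t),0]);y=np.array([0,0,1.]);R=np.c_[np.cross(y,z),y,z]
    R=R@Rn.from_euler('z',roll,degrees=True).as_matrix()
    return C+RT0@np.array(tcp_seat,float),RT0@R
def local(pos,R,q):
    def f(q):
        x,T=fk(q,p); return np.r_[(x-pos)/10,Rn.from_matrix((T@RT).T@R).as_rotvec()*10]
    r=least_squares(f,np.clip(q,LIM[:,0]+.01,LIM[:,1]-.01),bounds=LIM.T);return r.x,r.cost
def path(P0,P1,q,n=20,name=''):
    S=Slerp([0,1],Rn.from_matrix([P0[1],P1[1]]));mx=np.zeros(6);bad=0;m5=999
    for k in range(1,n+1):
        a=k/n;qn,c=local(P0[0]+a*(P1[0]-P0[0]),S(a).as_matrix(),q);mx=np.maximum(mx,abs(qn-q));q=qn;bad=max(bad,c);m5=min(m5,q[4])
    print(name,'q',q,'maxstep',mx,'err',round(bad,5),'minq5',round(m5,1));return q
E
python3 - <<'E'
from plan import *
# IK table at grasp/pregrasp/place for th near 0
for nm,tcp in(('grasp',(23,0,33)),('back',(-62,0,33)),('up',(23,0,110)),('backup',(-62,0,110)),('hi',(-62,0,180)),('place',(14,0,21))):
  for th in(-2,0,3,25):
    for roll in (0,180):
      P=pose(tcp,th,roll)
      best=None
      for q4 in(100,180,240):
        for q6 in(-90,60,110):
          q,c=local(*P,np.array([8,8,130,q4,10,q6]))
          if best is None or c<best[1]: best=(q,c)
          if c<1e-6:break
        if best[1]<1e-6:break
      print(nm,th,roll,best[0],round(best[1],5))
E
```

```text
grasp -2 0 [ 11.6   8.5 129.7 257.1  11.3 112.4] 0.00227
grasp -2 180 [ 11.6   8.5 129.7 257.1  11.3 -67.6] 0.00227
grasp 0 0 [  9.8   8.2 129.7 253.    8.2 115.1] 0.0
grasp 0 180 [  9.8   8.2 129.7 253.    8.2 -64.9] 0.0
grasp 3 0 [  6.9   8.  130.1 222.2   4.2 143.7] 0.0
grasp 3 180 [  6.9   8.  130.1 222.2   4.2 -36.3] 0.0
grasp 25 0 [ -13.2   12.1  129.4   92.4   33.1 -102.9] 0.0
grasp 25 180 [-13.2  12.1 129.4  92.4  33.1  77.1] 0.0
back -2 0 [ 14.4  -2.6 129.8 -55.   15.9  65.3] 0.0
back -2 180 [ 12.7  -2.6 135.  257.1  10.6 -68. ] 0.63391
back 0 0 [ 12.2  -2.9 130.1 -47.9  12.8  56.8] 0.0
back 0 180 [ 10.6  -2.9 134.7 257.1   7.3 -69.2] 0.4983
back 3 0 [  8.7  -3.3 130.5 -27.3   8.9  34.1] 0.0
back 3 180 [  4.3  -3.4 132.7  37.4   4.1 146.6] 0.28443
back 25 0 [-15.5   0.9 130.5  76.3  35.7 -85.5] 0.0
back 25 180 [-15.5   0.9 130.5  76.3  35.7  94.5] 0.0
up -2 0 [ 10.    8.2 119.  -49.4  13.1  56.8] 0.0
up -2 180 [  9.    8.2 123.8 257.1   8.3 -70.5] 0.5121
up 0 0 [  8.3   7.9 119.3 -40.1  10.6  46.4] 0.0
up 0 180 [  7.4   7.9 123.5 257.1   5.2 -71.3] 0.40905
up 3 0 [  5.8   7.
[... 792 characters left out ...]
 0 180 [ -0.3  -0.6 115.6  33.8  16.7 146.6] 2.12821
hi 3 0 [  6.    0.3 110.1  -5.2  24.7   9.9] 0.0
hi 3 180 [ -1.   -0.4 114.5  34.   19.3 146.6] 1.32187
hi 25 0 [-11.9   3.4 110.2  55.5  40.4 -56.8] 0.0
hi 25 180 [-11.9   3.4 110.2  55.5  40.4 123.2] 0.0
place -2 0 [ 12.3   7.5 131.2 257.1  11.8 113. ] 0.0001
place -2 180 [ 12.3   7.5 131.2 257.1  11.8 -67. ] 0.0001
place 0 0 [ 10.3   7.2 131.5 249.2   8.8 119.3] 0.0
place 0 180 [ 10.3   7.2 131.5 249.2   8.8 -60.7] 0.0
place 3 0 [  7.3   7.  131.9 219.7   4.9 146.6] 4e-05
place 3 180 [  7.3   7.  131.9 218.6   5.  -32.4] 0.0
place 25 0 [ -13.7   11.2  131.2   93.4   33.5 -104.6] 0.0
place 25 180 [-13.7  11.2 131.2  93.4  33.5  75.4] 0.0
```

```bash
cat >> plan.py <<'E'
def solve(tcp_seat,roll,q4,q0,eps=None):
    """theta=0; eps None: q4 fixed & eps free"""
    pos=C+RT0@np.array(tcp_seat,float)
    def f(q5):
        q=np.r_[q5[:3],q4,q5[3:]];x,T=fk(q,p);R=RT0.T@T@RT
        sg=1 if roll==0 else -1
        return np.r_[(x-pos)/10,R[1,2]*10,R[1,1]*10,0 if R[2,1]*sg>0 else 10]
    i=[0,1,2,4,5];r=least_squares(f,np.array(q0)[i],bounds=LIM[i].T)
    q=np.r_[r.x[:3],q4,r.x[3:]];R=RT0.T@fk(q,p)[1]@RT
    return q,r.cost,np.degrees(np.arcsin(R[2,2]))
def rows(qs,q_start=None,vmax=44,wmax=8.2,jmax=np.array([9.5,9.5,11,11,11,11]),start=None):
    """joint waypoints -> rounded row deltas"""
    out=[];Q=[]
    pos,R=start if start is not None else (lambda a:(a[0],a[1]@RT))(fk(qs[0],p))
    for a,b in zip(qs[:-1],qs[1:]):
        a=np.array(a,float);b=np.array(b,float);k=1
        n=int(np.ceil((abs(b-a)/jmax).max()))
        while True:
            ok=True
            for j in range(n):
                x0,T0=fk(a+(b-a)*j/n,p);x1,T1=fk(a+(b-a)*(j+1)/n,p)
                if np.linalg.norm(x1-x0)>vmax or np.degrees(np.linalg.norm(Rn.from_matrix(T1@T0.T).as_rotvec()))>wmax: ok=False;break
            if ok:break
            n+=1
        Q+= [a+(b-a)*(j+1)/n for j in range(n)]
    for q in Q:
        x,T=fk(q,p);T=T@RT
        w=np.round(Rn.from_matrix(T@R.T).as_rotvec()/(np.pi/2),3);d=np.round((x-pos)/200,3)
        pos=pos+d*200;R=Rn.from_rotvec(w*np.pi/2).as_matrix()@R
        out.append(np.r_[w,d])
    return out,Q
def show(out,g):
    for i in range(0,len(out),12):
        print('[['+', '.join('['+', '.join(f'{v:g}' for v in r)+f', {g}]' for r in out[i:i+12])+']]')
def clear(Q):
    zmin=999;tin=999
    for q in Q:
        x,T=fk(q,p);T=T@RT
        for c in [(a,b,-d) for a in(-38,38) for b in(-89,89) for d in(79,170)]+[(16,50,0),(16,-50,0),(-16,50,0),(-16,-50,0)]:
            w=x+T@np.array(c,float);zmin=min(zmin,w[2]);tin=min(tin,np.linalg.norm(w-(C+RT0@[10,0,33])))
    return zmin,tin
E
python3 - <<'E'
from plan import *
g=np.array([9.8,8.2,129.7,253,8.2,-64.9])
q=g
for x in(23,10,0,-15,-30,-45,-60,-75):
    q,c,e=solve((x,0,33),180,252.5,q);print(x,q,round(c,6),'eps',round(e,1))
pre=q
cur=np.array(load()[-1][0])
for mid in ([cur,[5,-10,95,20,100,-80],[5,-20,105,130,40,-75],[8,-20,120,252.5,20,-65],pre],):
    o,Q=rows(mid);print(len(o),clear(Q))
    for k in Q[::3]: print(k,fk(k,p)[0])
# lift & place
for dq in(0,-5,-10,-17):
    k=g+[0,dq,0,0,0,0];x,T=fk(k,p);print(dq,(x-C)@RT0,x)
q=np.array([10.3,7.2,131.5,249.2,8.8,119.3])
print(solve((14,0,21),0,249.2,q))
E
```

```text
23 [  9.8   8.2 129.8 252.5   8.2 -64.4] 0.0 eps 0.0
10 [ 10.3   6.6 130.7 252.5   8.7 -64.2] 0.0 eps 0.9
0 [ 10.6   5.3 131.4 252.5   9.1 -64. ] 0.0 eps 1.7
-15 [ 11.2   3.4 132.4 252.5   9.7 -63.8] 0.0 eps 2.8
-30 [ 11.9   1.5 133.4 252.5  10.4 -63.5] 0.0 eps 4.0
-45 [ 12.6  -0.4 134.4 252.5  11.2 -63.2] 0.0 eps 5.3
-60 [ 13.4  -2.4 135.3 252.5  12.  -62.9] 0.0 eps 6.7
-75 [ 14.3  -4.4 136.3 252.5  13.  -62.5] 0.0 eps 8.1
54 (np.float64(191.38891152846435), np.float64(91.47777375023958))
[  3.   52.8  24.2   7.8 144.6 -81.2] [657.5  72.1 317.6]
[  3.5  35.7  43.5  11.1 132.4 -80.9] [578.1  95.1 393. ]
[  4.1  18.6  62.8  14.5 120.3 -80.5] [472.1 117.8 436. ]
[  4.6   1.4  82.1  17.8 108.1 -80.2] [352.4 137.8 440.1]
[  5.  -10.6  95.6  26.9  96.2 -79.7] [282.7 187.7 433.5]
[  5.  -12.5  97.5  47.5  85.  -78.8] [314.6 286.5 506.8]
[  5.  -14.4  99.4  68.1  73.8 -77.8] [346.2 342.  613.4]
[  5.  -16.2 101.2  88.8  62.5 -76.9] [378.5 343.5 726.7]
[  5.  -18.1 103.1 109.4  51.2 -75.9] [411.1 295.4 818.8]
[  5. -20. 105. 130.  40. -75.] [442.1 216.1 868.2]
[  5.5 -20.  107.6 151.6  36.5 -73.2] [465.3 151.9 874.8]
[  6.1 -20.  110.3 173.2  32.9 -71.5] [490.8  85.3 848.9]
[  6.6 -20.  112.9 194.9  29.4 -69.7] [513.1  28.3 794. ]
[  7.1 -20.  115.6 216.5  25.9 -67.9] [527.5 -10.3 718.6]
[  7.6 -20.  118.2 238.1  22.4 -66.2] [531.8 -26.3 634.1]
[  8.7 -18.3 121.8 252.5  19.2 -64.7] [538.1 -12.7 538.2]
[ 10.8 -13.  127.2 252.5  16.9 -63.9] [547.1  21.4 418.1]
[ 12.9  -7.8 132.7 252.5  14.6 -63.1] [530.4  50.7 303. ]
0 [22.9 -0.2 33.7] [575.8  64.7 162.6]
-5 [-15.6  -1.   66.4] [571.7  64.  213. ]
-10 [-56.7  -2.7  95.7] [563.3  62.5 262.7]
-17 [-118.1   -6.3  130.5] [544.5  59.3 330.8]
(array([ 10.3,   7.2, 131.5, 249.2,   8.8, 119.3]), np.float64(3.852602524213723e-23), np.float64(-0.0038745697741052357))
```

```bash
python3 - <<'E'
from plan import *
st=env.state();cur=np.array(st['qpos']);print(cur,st['ee_pos'])
q=np.array([14.3,-4.4,136.3,252.5,13,-62.5]);pre,c,e=solve((-75,0,33),180,252.5,q)
o,Q=rows([cur,[5,-10,95,20,100,-80],[5,-20,105,130,40,-75],[8,-20,120,252.5,20,-65],pre])
show(o,-1)
E
```

```text
[  2.8  58.5  17.7   6.7 148.7 -81.3] [676.1  64.8 287.9]
[[[0.014, -0.036, -0.002, -0.094, 0.036, 0.153, -1], [0.015, -0.035, -0.002, -0.114, 0.038, 0.141, -1], [0.015, -0.036, -0.004, -0.133, 0.038, 0.126, -1], [0.015, -0.035, -0.004, -0.15, 0.039, 0.109, -1], [0.015, -0.035, -0.006, -0.165, 0.039, 0.091, -1], [0.016, -0.034, -0.007, -0.177, 0.038, 0.072, -1], [0.016, -0.035, -0.008, -0.187, 0.037, 0.05, -1], [0.016, -0.034, -0.009, -0.196, 0.035, 0.03, -1], [0.016, -0.034, -0.009, -0.2, 0.034, 0.006, -1], [0.016, -0.033, -0.011, -0.203, 0.031, -0.016, -1], [0.016, -0.033, -0.012, -0.202, 0.029, -0.04, -1], [0.016, -0.033, -0.013, -0.2, 0.026, -0.062, -1]]]
[[[0.081, -0.03, -0.013, 0.054, 0.194, 0.068, -1], [0.08, -0.027, -0.017, 0.054, 0.183, 0.097, -1], [0.081, -0.024, -0.022, 0.053, 0.166, 0.124, -1], [0.081, -0.021, -0.024, 0.052, 0.146, 0.146, -1], [0.082, -0.016, -0.028, 0.053, 0.12, 0.165, -1], [0.081, -0.013, -0.03, 0.053, 0.094, 0.179, -1], [0.081, -0.007, -0.032, 0.053, 0.063, 0.189, -1], [0.081, -0.003, -0.034, 0.053, 0.033, 0.192, -1], [0.082, 0.002, -0.035, 0.054, 0.00
[... 960 characters left out ...]
], [0.084, 0.028, 0.003, 0.013, -0.039, -0.139, -1], [0.084, 0.028, 0.003, 0.007, -0.027, -0.142, -1], [0.084, 0.027, 0.002, 0.002, -0.014, -0.142, -1], [0.084, 0.025, 0.002, -0.005, -0.001, -0.141, -1], [0.085, 0.024, 0, -0.009, 0.01, -0.137, -1], [-0.002, 0.042, 0.016, 0.045, 0.06, -0.201, -1], [-0.001, 0.041, 0.015, 0.03, 0.058, -0.202, -1], [-0.002, 0.041, 0.015, 0.015, 0.057, -0.2, -1]]]
[[[-0.001, 0.042, 0.014, -0, 0.055, -0.199, -1], [-0.002, 0.041, 0.015, -0.014, 0.052, -0.196, -1], [-0.002, 0.042, 0.013, -0.028, 0.049, -0.192, -1], [-0.002, 0.042, 0.014, -0.042, 0.045, -0.188, -1], [-0.003, 0.042, 0.012, -0.054, 0.042, -0.182, -1], [-0.002, 0.042, 0.013, -0.067, 0.037, -0.175, -1]]]
```

>>> {"name": "send_rows", "arguments": {"targets": [[[0.014, -0.036, -0.002, -0.094, 0.036, 0.153, -1], [0.015, -0.035, -0.002, -0.114, 0.038, 0.141, -1], [0.015, -0.036, -0.004, -0.133, 0.038, 0.126, -1], [0.015, -0.035, -0.004, -0.15, 0.039, 0.109, -1], [0.015, -0.035, -0.006, -0.165, 0.039, 0.091, -1], [0.016, -0.034, -0.007, -0.177, 0.038, 0.072, -1], [0.016, -0.035, -0.008, -0.187, 0.037, 0.05, -1], [0.016, -0.034, -0.009, -0.196, 0.035, 0.03, -1], [0.016, -0.034, -0.009, -0.2, 0.034, 0.006, -1], [0.016, -0.033, -0.011, -0.203, 0.031, -0.016, -1], [0.016, -0.033, -0.012, -0.202, 0.029, -0.04, -1], [0.016, -0.033, -0.013, -0.2, 0.026, -0.062, -1]]]}}

```text
time_s: 47.05
ee_pos: [269.3, 148.8, 418.8]
ee_rot: [161.0, -7.4, 178.8]
force: [-0.4, -0.6, 1.3]
gripper_width: 91.2
gripper_force: 0.0
```

>>> {"name": "send_rows", "arguments": {"targets": [[[0.081, -0.03, -0.013, 0.054, 0.194, 0.068, -1], [0.08, -0.027, -0.017, 0.054, 0.183, 0.097, -1], [0.081, -0.024, -0.022, 0.053, 0.166, 0.124, -1], [0.081, -0.021, -0.024, 0.052, 0.146, 0.146, -1], [0.082, -0.016, -0.028, 0.053, 0.12, 0.165, -1], [0.081, -0.013, -0.03, 0.053, 0.094, 0.179, -1], [0.081, -0.007, -0.032, 0.053, 0.063, 0.189, -1], [0.081, -0.003, -0.034, 0.053, 0.033, 0.192, -1], [0.082, 0.002, -0.035, 0.054, 0.002, 0.191, -1], [0.08, 0.006, -0.035, 0.054, -0.028, 0.183, -1], [0.081, 0.012, -0.034, 0.054, -0.056, 0.172, -1], [0.081, 0.017, -0.034, 0.055, -0.081, 0.155, -1]]]}}

```text
time_s: 48.25
ee_pos: [400.2, 315.1, 791.4]
ee_rot: [76.2, -16.7, 153.8]
force: [-0.5, -0.1, 0.3]
gripper_width: 91.2
gripper_force: 0.0
```

>>> {"name": "send_rows", "arguments": {"targets": [[[0.08, 0.021, -0.032, 0.054, -0.103, 0.134, -1], [0.079, 0.026, -0.031, 0.053, -0.121, 0.109, -1], [0.079, 0.029, -0.028, 0.052, -0.134, 0.083, -1], [0.079, 0.034, -0.025, 0.05, -0.141, 0.055, -1], [0, 0, 0, 0, 0, 0, -1], [0, 0, 0, 0, 0, 0, -1], [0, 0, 0, 0, 0, 0, -1]]]}}

```text
time_s: 48.95
ee_pos: [442.7, 216.6, 867.3]
ee_rot: [52.9, -38.2, 154.1]
force: [-0.3, -0.1, -0.0]
gripper_width: 91.0
gripper_force: 0.0
```

```bash
cat > nxt.py <<'E'
from plan import *
st=env.state();cur=np.array(st['qpos']);print(st['time_s'],cur,np.array(st['ee_pos']),'F',st['force'],st['gripper_width'],'seat',(np.array(st['ee_pos'])-C)@RT0)
START=(np.array(st['ee_pos']),R_of(st['ee_rot']))
E
python3 - <<'E'
from nxt import *
pre,c,e=solve((-75,0,33),180,252.5,np.array([14.3,-4.4,136.3,252.5,13,-62.5]))
o,Q=rows([cur,[8,-20,120,252.5,20,-65],pre],start=START)
show(o,-1)
E
```

```text
48.95 [  5.1 -20.  105.  129.8  39.6 -75. ] [442.7 216.6 867.3] F [-0.3 -0.1 -0. ] 90.98583427194704 seat [-571.9  148.7  435.5]
[[[0.083, 0.029, 0.002, 0.035, -0.101, 0.029, -1], [0.083, 0.031, 0.003, 0.039, -0.107, 0.011, -1], [0.083, 0.031, 0.002, 0.041, -0.111, -0.007, -1], [0.083, 0.031, 0.003, 0.043, -0.112, -0.025, -1], [0.083, 0.032, 0.003, 0.042, -0.112, -0.044, -1], [0.082, 0.032, 0.003, 0.042, -0.108, -0.06, -1], [0.083, 0.032, 0.004, 0.04, -0.102, -0.077, -1], [0.083, 0.032, 0.004, 0.037, -0.096, -0.091, -1], [0.083, 0.031, 0.003, 0.034, -0.087, -0.105, -1], [0.083, 0.031, 0.004, 0.029, -0.076, -0.116, -1], [0.083, 0.031, 0.004, 0.024, -0.065, -0.126, -1], [0.084, 0.029, 0.003, 0.019, -0.053, -0.134, -1]]]
[[[0.084, 0.029, 0.004, 0.013, -0.04, -0.138, -1], [0.084, 0.028, 0.002, 0.007, -0.028, -0.141, -1], [0.084, 0.026, 0.002, 0.001, -0.015, -0.142, -1], [0.085, 0.025, 0.001, -0.005, -0.002, -0.141, -1], [0.084, 0.025, 0.001, -0.009, 0.009, -0.138, -1], [-0.001, 0.041, 0.015, 0.045, 0.06, -0.201, -1], [-0.002, 0.041, 0.015, 0.03, 0.058, -0.201, -1], [-0.001, 0.042, 0.015, 0.015, 0.057, -0.201, -1], [-0.002, 0.041, 0.015, -0, 0.055, -0.198, -1], [-0.002, 0.042, 0.014, -0.014, 0.052, -0.196, -1], [-0.002, 0.042, 0.014, -0.028, 0.049, -0.192, -1], [-0.002, 0.041, 0.013, -0.042, 0.045, -0.188, -1]]]
[[[-0.002, 0.042, 0.013, -0.054, 0.042, -0.182, -1], [-0.003, 0.042, 0.012, -0.067, 0.037, -0.176, -1]]]
```

>>> {"name": "send_rows", "arguments": {"targets": [[[0.083, 0.029, 0.002, 0.035, -0.101, 0.029, -1], [0.083, 0.031, 0.003, 0.039, -0.107, 0.011, -1], [0.083, 0.031, 0.002, 0.041, -0.111, -0.007, -1], [0.083, 0.031, 0.003, 0.043, -0.112, -0.025, -1], [0.083, 0.032, 0.003, 0.042, -0.112, -0.044, -1], [0.082, 0.032, 0.003, 0.042, -0.108, -0.06, -1], [0.083, 0.032, 0.004, 0.04, -0.102, -0.077, -1], [0.083, 0.032, 0.004, 0.037, -0.096, -0.091, -1], [0.083, 0.031, 0.003, 0.034, -0.087, -0.105, -1], [0.083, 0.031, 0.004, 0.029, -0.076, -0.116, -1], [0.083, 0.031, 0.004, 0.024, -0.065, -0.126, -1], [0.084, 0.029, 0.003, 0.019, -0.053, -0.134, -1]]]}}

```text
time_s: 50.15
ee_pos: [528.5, -10.2, 718.0]
ee_rot: [-72.9, -28.8, -106.9]
force: [0.6, -1.1, -0.4]
gripper_width: 91.2
gripper_force: 0.0
```

>>> {"name": "send_rows", "arguments": {"targets": [[[0.084, 0.029, 0.004, 0.013, -0.04, -0.138, -1], [0.084, 0.028, 0.002, 0.007, -0.028, -0.141, -1], [0.084, 0.026, 0.002, 0.001, -0.015, -0.142, -1], [0.085, 0.025, 0.001, -0.005, -0.002, -0.141, -1], [0.084, 0.025, 0.001, -0.009, 0.009, -0.138, -1], [0, 0, 0, 0, 0, 0, -1], [0, 0, 0, 0, 0, 0, -1], [0, 0, 0, 0, 0, 0, -1]]]}}

```text
time_s: 50.95
ee_pos: [529.8, -25.2, 580.6]
ee_rot: [-93.6, 5.1, -101.4]
force: [-0.1, -0.4, 0.1]
gripper_width: 91.2
gripper_force: 0.0
```

```bash
python3 - <<'E'
from nxt import *
pre,c,e=solve((-75,0,33),180,252.5,np.array([14.3,-4.4,136.3,252.5,13,-62.5]));print(pre)
o,Q=rows([cur,pre],start=START)
show(o,-1)
E
```

```text
50.95 [  7.8 -20.  119.7 253.1  19.7 -65.8] [529.8 -25.2 580.6] F [-0.1 -0.4  0.1] 91.158959877859 seat [-303.7  -91.1  298.2]
[ 14.3  -4.4 136.3 252.5  13.  -62.5]
[[[-0.001, 0.041, 0.016, 0.045, 0.06, -0.202, -1], [-0.002, 0.041, 0.015, 0.03, 0.059, -0.203, -1], [-0.001, 0.042, 0.015, 0.015, 0.057, -0.202, -1], [-0.002, 0.041, 0.014, 0, 0.055, -0.2, -1], [-0.001, 0.042, 0.014, -0.014, 0.053, -0.197, -1], [-0.002, 0.042, 0.014, -0.029, 0.049, -0.193, -1], [-0.002, 0.041, 0.013, -0.042, 0.046, -0.189, -1], [-0.003, 0.042, 0.013, -0.056, 0.042, -0.183, -1], [-0.002, 0.042, 0.012, -0.068, 0.037, -0.177, -1]]]
```

>>> {"name": "send_rows", "arguments": {"targets": [[[-0.001, 0.041, 0.016, 0.045, 0.06, -0.202, -1], [-0.002, 0.041, 0.015, 0.03, 0.059, -0.203, -1], [-0.001, 0.042, 0.015, 0.015, 0.057, -0.202, -1], [-0.002, 0.041, 0.014, 0, 0.055, -0.2, -1], [-0.001, 0.042, 0.014, -0.014, 0.053, -0.197, -1], [-0.002, 0.042, 0.014, -0.029, 0.049, -0.193, -1], [-0.002, 0.041, 0.013, -0.042, 0.046, -0.189, -1], [-0.003, 0.042, 0.013, -0.056, 0.042, -0.183, -1], [-0.002, 0.042, 0.012, -0.068, 0.037, -0.177, -1], [0, 0, 0, 0, 0, 0, -1], [0, 0, 0, 0, 0, 0, -1], [0, 0, 0, 0, 0, 0, -1]]]}}

```text
time_s: 52.15
ee_pos: [507.3, 66.5, 232.4]
ee_rot: [-126.8, 0.1, -91.4]
force: [0.1, 0.1, -0.1]
gripper_width: 91.3
gripper_force: 0.0
```

```bash
python3 - <<'E'
from nxt import *
from meas import *
from lidpose import lidpose
lidpose(Cam('scene'));
W=[cur];q=cur
for x in(-60,-45,-30,-15,0,12,23):
    q,c,e=solve((x,0,33),180,252.5,q);W.append(q)
print(q,c,e)
o,Q=rows(W,start=START,vmax=16)
show(o,-1)
c=Cam('scene');c.save('s8.png',(290,150,410,240),6)
E
```

```text
52.15 [ 14.3  -4.3 136.2 252.1  13.1 -62. ] [507.3  66.5 232.4] F [ 0.1  0.1 -0.1] 91.33550026741932 seat [-74.9   0.   34.6]
scene knob [11.1 12.2] [32.9 55.8] 17.4 z 65.92494510007128 slope [ 0. -0.] 109
scene plate [14.4 -0.1] [ 84.7 110.6] 0.0 z 54.471212030200746 slope [ 0. -0.] 1270
[  9.8   8.2 129.8 252.5   8.2 -64.4] 1.065851211465785e-28 0.039162613114041844
[[[-0.001, 0.018, 0.001, 0.047, -0.001, -0.058, -1], [0.001, 0.015, -0, 0.053, -0.001, -0.053, -1], [-0, 0.014, -0, 0.053, -0.002, -0.053, -1], [0, 0.014, -0, 0.053, -0.001, -0.053, -1], [0, 0.012, -0, 0.053, -0.001, -0.053, -1], [0.001, 0.01, -0, 0.043, -0.001, -0.043, -1], [-0, 0.008, -0, 0.038, -0.001, -0.039, -1]]]
```

View pics/s8.png

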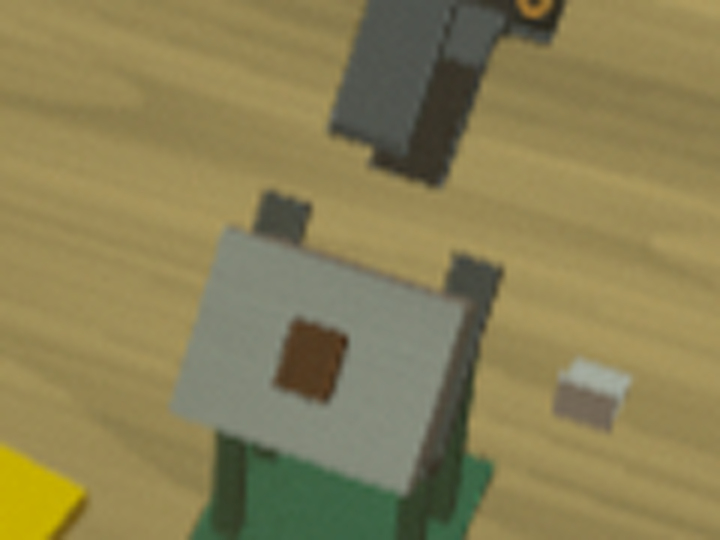

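>>> {"name": "send_rows", "arguments": {"targets": [[[-0.001, 0.018, 0.001, 0.047, -0.001, -0.058, -1], [0.001, 0.015, 0, 0.053, -0.001, -0.053, -1], [0, 0.014, 0, 0.053, -0.002, -0.053, -1], [0, 0, 0, 0, 0, 0, -1]]]}}

```text
time_s: 52.65
ee_pos: [538.1, 65.5, 197.9]
ee_rot: [-131.2, 0.0, -91.3]
force: [0.5, 0.4, 0.9]
gripper_width: 91.3
gripper_force: 0.0
```

>>> {"name": "send_rows", "arguments": {"targets": [[[0, 0.014, 0, 0.053, -0.001, -0.053, -1], [0, 0.012, 0, 0.053, -0.001, -0.053, -1], [0.001, 0.01, 0, 0.043, -0.001, -0.043, -1], [0, 0.008, 0, 0.038, -0.001, -0.039, -1], [0, 0, 0, 0, 0, 0, -1], [0, 0, 0, 0, 0, 0, -1], [0, 0, 0, 0, 0, 0, -1]]]}}

```text
time_s: 53.35
ee_pos: [573.5, 65.0, 159.9]
ee_rot: [-135.2, 0.0, -91.3]
force: [-0.4, -0.4, 0.4]
gripper_width: 91.1
gripper_force: 0.0
```

```bash
python3 - <<'E'
from nxt import *
print(np.round(RT0.T@START[1],3))
g,c,e=solve((23,0,33),180,252.5,cur)
P=pose((23,0,33),0,180);q,c=local(*P,cur);print(q,c)
print('delta pos',(P[0]-START[0])/200,'rot',Rn.from_matrix(P[1]@START[1].T).as_rotvec()/(np.pi/2))
E
```

```text
53.35 [  9.8   8.3 130.  252.1   8.2 -64. ] [573.5  65.  159.9] F [-0.4 -0.4  0.4] 91.14363933580128 seat [23.2  0.  30.2]
[[ 0. -0.  1.]
 [-1. -0.  0.]
 [ 0. -1. -0.]]
[  9.8   8.2 129.7 253.    8.2 -64.9] 1.245421036471723e-23
delta pos [ 0. -0.  0.] rot [-0. -0. -0.]
```

>>> {"name": "send_rows", "arguments": {"targets": [[[0, 0, 0, 0.009, 0, 0.009, -1], [0, 0, 0, 0, 0, 0, -1], [0, 0, 0, 0, 0, 0, -1], [0, 0, 0, 0, 0, 0, -1]]]}}

```text
time_s: 53.75
ee_pos: [575.5, 65.0, 161.6]
ee_rot: [-135.2, 0.0, -91.3]
force: [-0.5, 0.2, -0.0]
gripper_width: 91.1
gripper_force: 0.0
```

>>> {"name": "send_rows", "arguments": {"targets": [[[0, 0, 0, 0, 0, 0, 1], [0, 0, 0, 0, 0, 0, 1], [0, 0, 0, 0, 0, 0, 1], [0, 0, 0, 0, 0, 0, 1], [0, 0, 0, 0, 0, 0, 1], [0, 0, 0, 0, 0, 0, 1]]], "grip_force": 60}}

```text
time_s: 54.35
ee_pos: [576.2, 64.9, 162.0]
ee_rot: [-135.1, 0.0, -91.3]
force: [1.9, -0.8, 0.4]
gripper_width: 65.7
gripper_force: 60.0
```

```bash
python3 - <<'E'
from nxt import *
print(np.round(RT0.T@START[1],4))
cur[3]=min(cur[3],254)
o,Q=rows([cur,cur+[0,-2,0,0,0,0],cur+[0,-18,0,0,0,0]],start=(lambda a:(a[0],a[1]@RT))(fk(cur,p)),vmax=30)
show(o,1);print(fk(Q[-1],p)[0],Q[-1],len(o))
E
```

```text
54.35 [  9.8   8.3 129.6 254.6   8.1 -66.5] [576.2  64.9 162. ] F [ 1.9 -0.8  0.4] 65.68051219146807 seat [23.6  0.  33.5]
[[ 0. -0.  1.]
 [-1. -0.  0.]
 [ 0. -1. -0.]]
[[[0.004, -0.022, -0, -0.006, -0.001, 0.101, 1], [0.005, -0.029, -0, -0.012, -0.002, 0.134, 1], [0.005, -0.029, -0, -0.019, -0.003, 0.134, 1], [0.005, -0.029, -0, -0.025, -0.005, 0.132, 1], [0.005, -0.03, -0, -0.031, -0.005, 0.131, 1], [0.005, -0.029, -0, -0.037, -0.006, 0.13, 1], [0.005, -0.029, -0, -0.043, -0.008, 0.127, 1]]]
[541.8  59.1 340.2] [  9.8  -9.7 129.6 254.    8.1 -66.5] 7
```

>>> {"name": "send_rows", "arguments": {"targets": [[[0.002, -0.011, 0, -0.003, 0, 0.05, 1], [0.002, -0.011, 0, -0.003, -0.001, 0.051, 1], [0.005, -0.029, 0, -0.012, -0.002, 0.134, 1], [0.005, -0.029, 0, -0.019, -0.003, 0.134, 1], [0.005, -0.029, 0, -0.025, -0.005, 0.132, 1], [0.005, -0.03, 0, -0.031, -0.005, 0.131, 1], [0.005, -0.029, 0, -0.037, -0.006, 0.13, 1], [0.005, -0.029, 0, -0.043, -0.008, 0.127, 1], [0, 0, 0, 0, 0, 0, 1], [0, 0, 0, 0, 0, 0, 1], [0, 0, 0, 0, 0, 0, 1]]]}}

```text
time_s: 55.45
ee_pos: [540.7, 59.0, 337.5]
ee_rot: [-117.7, 3.4, -90.7]
force: [0.3, 0.2, -5.2]
gripper_width: 65.7
gripper_force: 60.0
```

```bash
python3 - <<'E'
from nxt import *
c1=cur.copy();c1[3]=253;c2=c1.copy();c2[5]+=180;print(c2)
o,Q=rows([c1,c2],start=START,wmax=7.6)
show(o,1)
from h import *
c=Cam('scene');c.save('s9.png',(270,110,430,230),4.5)
E
```

```text
55.45 [  9.8  -9.7 129.7 254.8   8.  -66.8] [540.7  59.  337.5] F [ 0.3  0.2 -5.2] 65.69806391995805 seat [-125.5   -6.6  132.6]
[  9.8  -9.7 129.7 253.    8.  113.2]
[[[0.057, -0.002, -0.028, 0.003, 0.003, 0.006, 1], [0.074, 0.002, -0.039, 0, -0, 0, 1], [0.074, 0.001, -0.038, 0, -0, 0, 1], [0.074, 0.002, -0.038, 0, -0, 0, 1], [0.073, 0.002, -0.039, 0, -0, 0, 1], [0.074, 0.001, -0.038, 0, -0, 0, 1], [0.074, 0.001, -0.038, 0, -0, 0, 1], [0.074, 0.002, -0.039, 0, -0, 0, 1], [0.074, 0.001, -0.038, 0, -0, 0, 1], [0.074, 0.002, -0.038, 0, -0, 0, 1], [0.074, 0.001, -0.039, 0, -0, 0, 1], [0.074, 0.002, -0.038, 0, -0, 0, 1]]]
[[[0.074, 0.001, -0.038, 0, -0, 0, 1], [0.074, 0.002, -0.039, 0, -0, 0, 1], [0.074, 0.001, -0.038, 0, -0, 0, 1], [0.074, 0.002, -0.038, 0, -0, 0, 1], [0.074, 0.001, -0.039, 0, -0, 0, 1], [0.074, 0.002, -0.038, 0, -0, 0, 1], [0.074, 0.001, -0.038, 0, -0, 0, 1], [0.074, 0.002, -0.039, 0, -0, 0, 1], [0.074, 0.001, -0.038, 0, -0, 0, 1], [0.074, 0.002, -0.039, 0, -0, 0, 1], [0.074, 0.001, -0.038, 0, -0, 0, 1], [0.074, 0.002, -0.038, 0, -0, 0, 1]]]
```

View pics/s9.png

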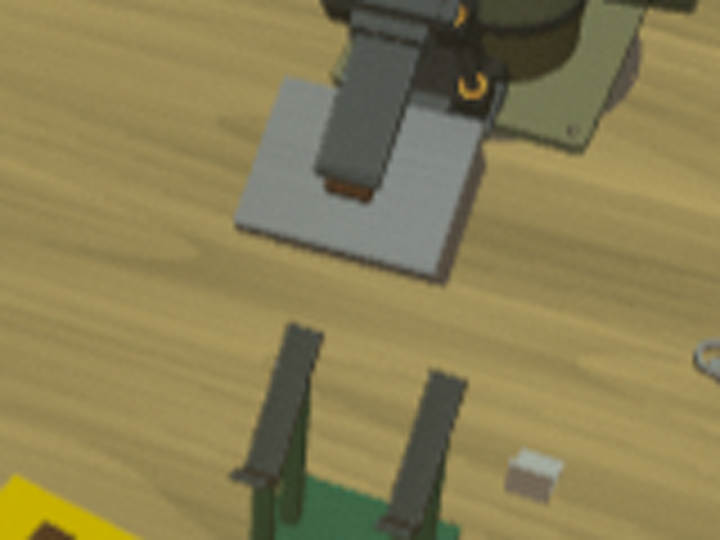

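>>> {"name": "send_rows", "arguments": {"targets": [[[0.057, -0.002, -0.028, 0.003, 0.003, 0.006, 1], [0.074, 0.002, -0.039, 0, 0, 0, 1], [0.074, 0.001, -0.038, 0, 0, 0, 1], [0.074, 0.002, -0.038, 0, 0, 0, 1], [0.073, 0.002, -0.039, 0, 0, 0, 1], [0.074, 0.001, -0.038, 0, 0, 0, 1], [0.074, 0.001, -0.038, 0, 0, 0, 1], [0.074, 0.002, -0.039, 0, 0, 0, 1], [0.074, 0.001, -0.038, 0, 0, 0, 1], [0.074, 0.002, -0.038, 0, 0, 0, 1], [0.074, 0.001, -0.039, 0, 0, 0, 1], [0.074, 0.002, -0.038, 0, 0, 0, 1]]]}}

```text
time_s: 56.7
ee_pos: [541.9, 59.7, 338.8]
ee_rot: [175.7, 62.3, 176.1]
force: [-0.2, 0.6, -5.0]
gripper_width: 65.8
gripper_force: 60.0
```

>>> {"name": "send_rows", "arguments": {"targets": [[[0.074, 0.001, -0.038, 0, 0, 0, 1], [0.074, 0.002, -0.039, 0, 0, 0, 1], [0.074, 0.001, -0.038, 0, 0, 0, 1], [0.074, 0.002, -0.038, 0, 0, 0, 1], [0.074, 0.001, -0.039, 0, 0, 0, 1], [0.074, 0.002, -0.038, 0, 0, 0, 1], [0.074, 0.001, -0.038, 0, 0, 0, 1], [0.074, 0.002, -0.039, 0, 0, 0, 1], [0.074, 0.001, -0.038, 0, 0, 0, 1], [0.074, 0.002, -0.039, 0, 0, 0, 1], [0.074, 0.001, -0.038, 0, 0, 0, 1], [0.074, 0.002, -0.038, 0, 0, 0, 1]]]}}

```text
time_s: 57.9
ee_pos: [542.0, 59.5, 338.4]
ee_rot: [117.8, -2.1, 90.1]
force: [-0.2, 0.0, -4.7]
gripper_width: 65.6
gripper_force: 60.0
```

>>> {"name": "send_rows", "arguments": {"targets": [[[0, 0, 0, 0, 0, 0, 1], [0, 0, 0, 0, 0, 0, 1], [0, 0, 0, 0, 0, 0, 1]]]}}

```text
time_s: 58.2
ee_pos: [541.9, 59.5, 339.5]
ee_rot: [117.6, -1.8, 90.3]
force: [-0.1, -0.3, -5.0]
gripper_width: 66.0
gripper_force: 60.0
```

```bash
python3 - <<'E'
from nxt import *
from fit import *
print(np.round(RT0.T@START[1],3))
# refine rack from rails: seat plane & rail edges from scene depth
for n in('scene','top'):
    c=Cam(n);v,u=np.nonzero(c.d>0); P=(c.rays(np.c_[u,v])*c.d[v,u][:,None]-c.t)@c.R
    w=(P-C)@RT0
    m=(abs(w[:,0])<46)&(abs(w[:,1])<70)&(abs(w[:,2])<8);a=w[m]
    L=a[a[:,1]<0];R=a[a[:,1]>0]
    print(n,len(a),'z',np.median(a[:,2]) if len(a) else '', 'L y',np.percentile(L[:,1],[2,98]) if len(L)>5 else '', 'R y',np.percentile(R[:,1],[2,98]) if len(R)>5 else '')
    m=(w[:,0]>36)&(w[:,0]<60)&(abs(w[:,1])<60)&(w[:,2]>12)&(w[:,2]<32);a=w[m]
    if len(a): print('lip x',np.percentile(a[:,0],[2,50,98]),len(a))
E
```

```text
58.2 [  9.7  -9.7 129.4 256.7   7.7 109.4] [541.9  59.5 339.5] F [-0.1 -0.3 -5. ] 66.03615245474461 seat [-126.1   -6.2  134.9]
[[-0.  -0.3  1. ]
 [ 1.  -0.   0. ]
 [ 0.   1.   0.3]]
scene 571 z 0.4495112832123782 L y [-55.9 -34. ] R y [34.4 55.7]
lip x [46.6 48.8 52.6] 52
top 3 z 3.4404331946085804 L y  R y 
lip x [43.  45.7 48.3] 6
```

```bash
python3 - <<'E'
from nxt import *
P=pose((12,0,23),0,0);qf,c=local(*P,np.array([10.3,7.2,131.5,249.2,8.8,119.3]));print(qf,c)
d=lambda a:qf+[0,a,0,0,0,0]
o,Q=rows([cur,d(-17),d(-6),d(-1)],start=START,vmax=28);show(o,1)
for k in Q[::2]+[Q[-1]]: print((fk(k,p)[0]-C)@RT0)
E
```

```text
58.3 [  9.7  -9.7 129.4 256.7   7.7 109.4] [541.9  59.5 339.9] F [-0.9  0.1 -5. ] 65.99961767520593 seat [-126.3   -6.2  135.1]
[ 10.3   6.9 131.3 252.5   8.6 116. ] 1.465367221948812e-22
[[[0.018, 0.008, -0.011, -0.06, 0.001, -0.067, 1], [-0.006, 0.03, -0, 0.041, 0.007, -0.129, 1], [-0.005, 0.03, -0, 0.035, 0.007, -0.13, 1], [-0.006, 0.03, -0, 0.028, 0.005, -0.133, 1], [-0.005, 0.03, -0, 0.023, 0.004, -0.133, 1], [-0.005, 0.027, -0, 0.014, 0.003, -0.122, 1], [-0.005, 0.028, -0, 0.01, 0.001, -0.122, 1]]]
[-125.3   -6.3  117.1]
[-78.   -3.2  91.1]
[-33.3  -1.1  60.8]
[ 4.7 -0.1 29.6]
[ 4.7 -0.1 29.6]
```

>>> {"name": "send_rows", "arguments": {"targets": [[[0.018, 0.008, -0.011, -0.06, 0.001, -0.067, 1], [-0.006, 0.03, 0, 0.041, 0.007, -0.129, 1], [-0.005, 0.03, 0, 0.035, 0.007, -0.13, 1], [-0.006, 0.03, 0, 0.028, 0.005, -0.133, 1], [-0.005, 0.03, 0, 0.023, 0.004, -0.133, 1], [-0.005, 0.027, 0, 0.014, 0.003, -0.122, 1], [-0.005, 0.028, 0, 0.01, 0.001, -0.122, 1], [0, 0, 0, 0, 0, 0, 1], [0, 0, 0, 0, 0, 0, 1], [0, 0, 0, 0, 0, 0, 1], [0, 0, 0, 0, 0, 0, 1]]]}}

```text
time_s: 59.4
ee_pos: [560.2, 65.1, 174.4]
ee_rot: [133.9, -0.3, 88.7]
force: [-0.0, -0.0, -4.7]
gripper_width: 65.6
gripper_force: 60.0
```

```bash
python3 - <<'E'
from nxt import *
print(np.round(RT0.T@START[1],3)*1000)
for tgt in((12,0,23),(14,0,21.5)):
    P=pose(tgt,0,0);qf,c=local(*P,np.array([10.3,7.2,131.5,249.2,8.8,119.3]))
    print(tgt,qf,'d',np.round((P[0]-START[0])/200,4),'rot',np.round(Rn.from_matrix(P[1]@START[1].T).as_rotvec()/(np.pi/2),4))
from h import *
c=Cam('scene');c.save('s10.png',(290,130,430,235),5)
E
```

```text
59.4 [ 10.3   5.8 131.2 252.7   8.5 115.8] [560.2  65.1 174.4] F [-0.  -0.  -4.7] 65.62697500813239 seat [ 3.6 -0.1 31. ]
[[  -3.  -20. 1000.]
 [1000.   -4.    3.]
 [   4. 1000.   20.]]
(12, 0, 23) [ 10.3   6.9 131.3 252.5   8.6 116. ] d [ 0.   0.  -0.1] rot [-0.  0.  0.]
(14, 0, 21.5) [ 10.3   7.2 131.4 249.6   8.7 118.9] d [ 0.   0.  -0.1] rot [-0.  0.  0.]
```

View pics/s10.png

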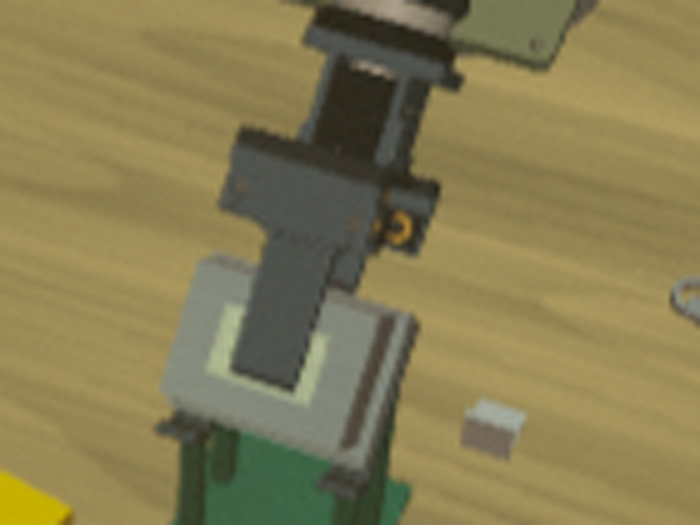

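>>> {"name": "send_rows", "arguments": {"targets": [[[0, 0.006, 0, 0.002, 0, -0.03, 1], [0, 0.006, 0, 0.002, 0, -0.025, 1], [0, 0, 0, 0, 0, -0.01, 1], [0, 0, 0, 0, 0, 0, 1], [0, 0, 0, 0, 0, 0, 1], [0, 0, 0, 0, 0, 0, 1]]]}}

```text
time_s: 60.05
ee_pos: [561.2, 65.0, 160.5]
ee_rot: [135.0, -0.2, 88.7]
force: [-1.4, 1.5, 1.2]
gripper_width: 65.9
gripper_force: 60.0
```

```bash
python3 - <<'E'
from nxt import *
np.set_printoptions(precision=4,suppress=True)
print(RT0.T@START[1]);
E
```

```text
60.05 [ 10.1   7.2 131.4 249.3   8.5 119.3] [561.2  65.  160.5] F [-1.4  1.5  1.2] 65.9437560623013 seat [14.1 -0.2 21.9]
[[-0.0026  0.0005  1.    ]
 [ 1.     -0.0035  0.0026]
 [ 0.0035  1.     -0.0005]]
```

>>> {"name": "send_rows", "arguments": {"targets": [[[0, 0, 0, 0.003, 0, -0.004, 1], [0, 0, 0, 0.003, 0, -0.004, 1], [0, 0, 0, 0, 0, 0, 1], [0, 0, 0, 0, 0, 0, 1]]]}}

```text
time_s: 60.45
ee_pos: [561.3, 65.1, 160.4]
ee_rot: [134.9, -0.3, 88.7]
force: [-21.1, 0.4, 20.7]
gripper_width: 65.8
gripper_force: 60.0
```

>>> {"name": "send_rows", "arguments": {"targets": [[[0, 0, 0, -0.003, 0, 0.003, 1], [0, 0, 0, 0, 0, 0, -1], [0, 0, 0, 0, 0, 0, -1], [0, 0, 0, 0, 0, 0, -1], [0, 0, 0, 0, 0, 0, -1], [0, 0, 0, 0, 0, 0, -1]]]}}

```text
time_s: 61.05
ee_pos: [561.6, 65.0, 158.8]
ee_rot: [135.1, -0.3, 88.6]
force: [1.5, 0.6, 0.1]
gripper_width: 91.3
gripper_force: 0.0
```

```bash
python3 - <<'E'
from nxt import *
W=[cur];q=cur
for x in(0,-15,-30,-45,-60,-80):
    q,c,e=solve((x,0,21),0,251,q);W.append(q);
print(q,c,e)
u=q+[0,-14,0,0,0,0]
o,Q=rows(W+[u],start=START,vmax=18);show(o,-1);print(len(o))
E
```

```text
61.05 [ 10.1   7.4 131.4 248.1   8.5 120.4] [561.6  65.  158.8] F [1.5 0.6 0.1] 91.34384064124109 seat [15.5 -0.2 21. ]
[ 15.1  -5.  137.8 251.   13.8 119.6] 6.198353045638838e-28 7.999191961938704
[[[-0.003, -0.011, 0.001, -0.055, 0.002, 0.055, -1], [-0, -0.013, -0, -0.053, 0.002, 0.053, -1], [-0.001, -0.013, -0, -0.053, 0.001, 0.053, -1], [-0, -0.015, -0, -0.053, 0.001, 0.053, -1], [-0, -0.016, -0, -0.053, 0.001, 0.053, -1], [-0.001, -0.011, -0, -0.035, 0.001, 0.036, -1], [0, -0.011, -0, -0.036, 0.001, 0.035, -1], [0.006, -0.021, -0, -0.016, -0.004, 0.086, -1], [0.006, -0.022, -0, -0.018, -0.006, 0.085, -1], [0.006, -0.021, -0, -0.022, -0.005, 0.085, -1], [0.005, -0.022, -0, -0.025, -0.007, 0.084, -1], [0.006, -0.021, -0, -0.027, -0.007, 0.083, -1]]]
[[[0.006, -0.022, -0, -0.03, -0.009, 0.082, -1], [0.006, -0.021, -0, -0.033, -0.008, 0.08, -1]]]
14
```

>>> {"name": "send_rows", "arguments": {"targets": [[[-0.003, -0.011, 0.001, -0.055, 0.002, 0.055, -1], [0, -0.013, 0, -0.053, 0.002, 0.053, -1], [-0.001, -0.013, 0, -0.053, 0.001, 0.053, -1], [0, -0.015, 0, -0.053, 0.001, 0.053, -1], [0, -0.016, 0, -0.053, 0.001, 0.053, -1], [-0.001, -0.011, 0, -0.035, 0.001, 0.036, -1], [0, -0.011, 0, -0.036, 0.001, 0.035, -1], [0.006, -0.021, 0, -0.016, -0.004, 0.086, -1], [0.006, -0.022, 0, -0.018, -0.006, 0.085, -1], [0.006, -0.021, 0, -0.022, -0.005, 0.085, -1], [0.005, -0.022, 0, -0.025, -0.007, 0.084, -1], [0.006, -0.021, 0, -0.027, -0.007, 0.083, -1]]]}}

```text
time_s: 62.25
ee_pos: [472.0, 61.0, 311.9]
ee_rot: [117.3, -2.8, 89.0]
force: [-0.1, 0.4, -0.1]
gripper_width: 91.5
gripper_force: 0.0
```

>>> {"name": "send_rows", "arguments": {"targets": [[[0.006, -0.022, 0, -0.03, -0.009, 0.082, -1], [0.006, -0.021, 0, -0.033, -0.008, 0.08, -1], [0, 0, 0, 0, 0, 0, -1], [0, 0, 0, 0, 0, 0, -1], [0, 0, 0, 0, 0, 0, -1]]]}}

```text
time_s: 62.75
ee_pos: [459.8, 57.8, 342.9]
ee_rot: [113.6, -3.9, 89.2]
force: [0.7, -0.3, 0.1]
gripper_width: 91.0
gripper_force: 0.0
```

```bash
python3 - <<'E'
from nxt import *
from fit import *
import h
c=Cam('scene');v,u=np.nonzero(c.d>0); P=(c.rays(np.c_[u,v])*c.d[v,u][:,None]-c.t)@c.R
w=(P-C)@RT0;m=(abs(w[:,0])<70)&(abs(w[:,1])<80)
for n,lo,hi in(('bottom',50,60),('lidrim',8,20)):
    a=w[m&(w[:,2]>lo)&(w[:,2]<hi)];r=cv2.minAreaRect(a[:,:2].astype(np.float32));k=np.linalg.lstsq(np.c_[a[:,:2],np.ones(len(a))],a[:,2],rcond=None)[0]
    print(n,len(a),np.array(r[0]),np.array(r[1]),r[2],np.median(a[:,2]),np.round(k,3))
c.save('s11.png',(290,150,460,275),4.5)
t=Cam('top')
for cam in (c,t):
    for o in optics.place_of(cam.name,'label'):print(cam.name,'label',o['conf'],cam.px([C+RT0@[0,0,54]]),np.array(o['at']))
    for o in optics.silhouettes(cam.name,'scanner')[:1]:
        P=cam.pts(o['mask']);hd=P[P[:,2]>110];print('head',np.percentile(hd,[2,50,98],axis=0));r=cv2.minAreaRect(hd[:,:2].astype(np.float32));print(r)
    for n in('scanner','window','dock'):
        for o in optics.place_of(cam.name,n)[:2]:
            z={'scanner':4,'window':101,'dock':4}[n];print(n,o['conf'],cam.atz(o['at'],z))
    for o in optics.silhouettes(cam.name,'dock')[:1]:
        P=cam.pts(o['mask']);P=P[abs(P[:,2]-4)<2.5];print('dock',cv2.minAreaRect(P[:,:2].astype(np.float32)))
E
```

```text
62.75 [ 15.  -19.  137.8 251.   13.7 119.6] [459.8  57.8 342.9] F [ 0.7 -0.3  0.1] 91.01611530375139 seat [-186.5   -9.7   79.2]
bottom 1021 [ 8.9 -2. ] [72.9 99.3] 0.18346409499645233 54.71825347944206 [ 0.  -0.  54.8]
lidrim 156 [ 7. -0.] [ 88.7 111.5] 0.26566317677497864 15.339757789678302 [-0.   0.  14.5]
scene label 0.92 [[343.7 204.6]] [342.6 204.5]
head [[471.3 295.5 111.1]
 [521.7 313.1 155.5]
 [536.4 331.1 166.8]]
((502.033935546875, 315.1521911621094), (33.72433090209961, 72.87692260742188), 80.0001220703125)
scanner 0.89 [[504.1 313.8   4. ]]
window 0.77 [[473.5 321.  101. ]]
dock 0.69 [[547.   72.2   4. ]]
dock 0.57 [[513.4 311.4   4. ]]
dock ((506.8717041015625, 311.00225830078125), (99.44890594482422, 100.06010437011719), 78.47754669189453)
top label 0.63 [[292.  189.9]] [294.5 187.3]
head [[466.6 293.4 114.4]
 [501.5 309.1 146.7]
 [534.4 329.4 167. ]]
((500.23724365234375, 312.5803527832031), (34.78300094604492, 73.40080261230469), 82.46788787841797)
scanner 0.76 [[500.7 306.3   4. ]]
window 0.69 [[312.8 260.2 101. ]]
window 0.66 [[476.8 322.  101. ]]
dock 0.63 [[514.  307.6   4. ]]
dock 0.53 [[411.9 156.2   4. ]]
dock ((634.7664794921875, 51.03255844116211), (0.0, 0.0), 0.0)
```

View pics/s11.png

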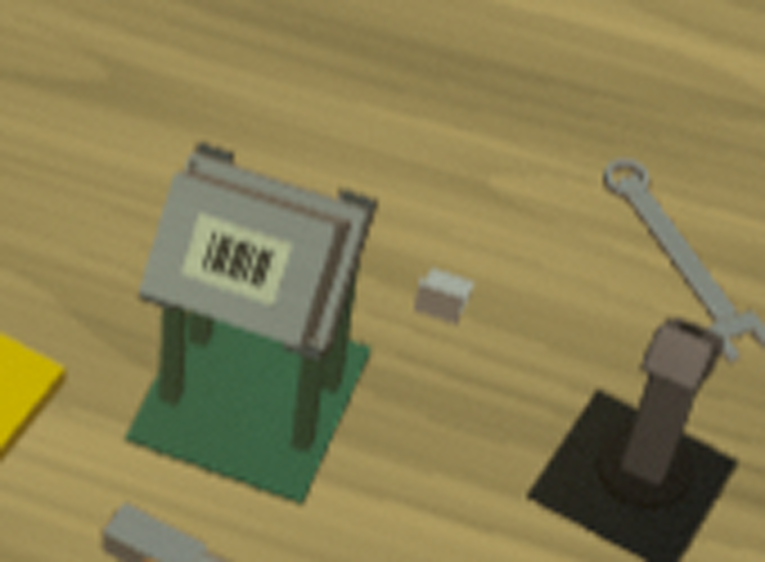

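```bash
python3 - <<'E'
from nxt import *
Rv=R_of([180,0,-10])
v,c=ik(np.array([500,312,330.]),Rv,p,np.array([32,15,80,0,85,132.]));print(v,c)
o,Q=rows([cur,[9,-22,120,251,25,120],[5,-20,105,130,40,118],[20,-12,95,20,95,125],v],start=START);print(len(o),clear(Q))
for k in Q[::5]: print(k,fk(k,p)[0])
show(o,-1)
E
```

```text
63.45 [ 15.  -19.1 137.8 251.   13.7 119.6] [459.6  57.7 343.6] F [ 0.7 -0.1  0.5] 91.1602208566492 seat [-187.1   -9.9   79.6]
[ 30.8  17.   75.1  -0.   87.9 130.8] 6.62977795586882e-29
46 (np.float64(320.6525284648866), np.float64(195.34134388769544))
[ 14.2 -19.5 135.2 251.   15.3 119.6] [474.7  45.4 379.9]
[  9.9 -21.6 122.5 251.   23.4 119.9] [509.9 -27.5 570.7]
[  8.  -21.5 116.2 220.8  28.8 119.5] [508.2 -23.4 728.8]
[  6.8 -20.9 111.6 182.9  33.4 118.9] [484.5  59.4 844.4]
[  5.5 -20.2 106.9 145.1  38.1 118.2] [451.9 174.1 880.2]
[  7.8 -18.5 103.1 109.4  50.3 119.3] [396.4 312.  820.9]
[ 12.5 -16.  100.   75.   67.5 121.5] [313.8 388.2 661.3]
[ 17.2 -13.5  96.9  40.6  84.7 123.7] [256.3 319.1 490.4]
[ 23.1  -3.7  89.3  14.3  93.  126.7] [319.1 238.5 412.5]
[ 30.8  17.   75.1  -0.   87.9 130.8] [500. 312. 330.]
[[[0.003, -0.039, -0.025, 0.076, -0.061, 0.182, -1], [0.003, -0.04, -0.025, 0.062, -0.066, 0.186, -1], [0.003, -0.039, -0.026, 0.049, -0.07, 0.189, -1], [0.004, -0.039, -0.026, 0.036, -0.074, 0.192, -1], [0.004, -0.039, -0.026, 0.021, -0.076, 0.193, -1], [0.004, -0.039
[... 1402 characters left out ...]
5, -0.066, -0.042, -0.183, -1], [-0.081, 0.002, 0.031, -0.058, -0.071, -0.176, -1], [-0.083, 0.004, 0.029, -0.05, -0.098, -0.163, -1], [-0.083, 0.006, 0.024, -0.041, -0.124, -0.147, -1]]]
[[[-0.084, 0.007, 0.021, -0.032, -0.145, -0.126, -1], [-0.084, 0.008, 0.016, -0.024, -0.164, -0.102, -1], [-0.085, 0.007, 0.012, -0.016, -0.176, -0.076, -1], [-0.031, -0.004, 0.001, 0.194, 0.036, -0.037, -1], [-0.031, -0.006, 0.003, 0.192, 0.046, -0.048, -1], [-0.031, -0.008, 0.004, 0.191, 0.056, -0.06, -1], [-0.031, -0.009, 0.004, 0.186, 0.065, -0.072, -1], [-0.03, -0.011, 0.006, 0.182, 0.074, -0.082, -1], [-0.03, -0.011, 0.007, 0.177, 0.082, -0.094, -1], [-0.029, -0.013, 0.009, 0.169, 0.091, -0.105, -1]]]
```

>>> {"name": "send_rows", "arguments": {"targets": [[[0.003, -0.039, -0.025, 0.076, -0.061, 0.182, -1], [0.003, -0.04, -0.025, 0.062, -0.066, 0.186, -1], [0.003, -0.039, -0.026, 0.049, -0.07, 0.189, -1], [0.004, -0.039, -0.026, 0.036, -0.074, 0.192, -1], [0.004, -0.039, -0.026, 0.021, -0.076, 0.193, -1], [0.004, -0.039, -0.026, 0.007, -0.079, 0.194, -1], [0.004, -0.038, -0.026, -0.007, -0.08, 0.193, -1], [-0.083, -0.026, -0.002, 0.009, 0.004, 0.152, -1], [-0.082, -0.026, -0.002, 0.003, 0.018, 0.151, -1], [-0.083, -0.027, -0.002, -0.004, 0.033, 0.149, -1], [-0.083, -0.028, -0.003, -0.009, 0.046, 0.145, -1], [-0.082, -0.029, -0.003, -0.015, 0.059, 0.138, -1]]]}}

```text
time_s: 64.65
ee_pos: [505.1, -11.0, 757.4]
ee_rot: [67.1, 23.4, 71.5]
force: [-0.3, -0.9, 0.4]
gripper_width: 91.3
gripper_force: 0.0
```

>>> {"name": "send_rows", "arguments": {"targets": [[[-0.082, -0.029, -0.003, -0.02, 0.073, 0.129, -1], [-0.083, -0.029, -0.003, -0.024, 0.084, 0.118, -1], [-0.082, -0.029, -0.004, -0.029, 0.094, 0.104, -1], [-0.082, -0.03, -0.003, -0.031, 0.104, 0.089, -1], [-0.082, -0.029, -0.003, -0.033, 0.11, 0.073, -1], [-0.083, -0.029, -0.003, -0.034, 0.114, 0.055, -1], [-0.083, -0.028, -0.002, -0.033, 0.118, 0.036, -1], [-0.082, -0.027, -0.003, -0.033, 0.117, 0.017, -1], [-0.083, -0.027, -0.002, -0.03, 0.114, -0.002, -1], [-0.084, -0.026, -0.003, -0.026, 0.109, -0.021, -1], [-0.083, -0.024, -0.003, -0.022, 0.101, -0.039, -1], [-0.073, -0.029, 0.037, -0.071, 0.172, -0.052, -1]]]}}

```text
time_s: 65.85
ee_pos: [427.3, 251.1, 857.9]
ee_rot: [-52.9, 43.4, -16.5]
force: [-0.0, -0.6, 1.1]
gripper_width: 91.4
gripper_force: 0.0
```

>>> {"name": "send_rows", "arguments": {"targets": [[[-0.074, -0.025, 0.038, -0.077, 0.161, -0.08, -1], [-0.074, -0.023, 0.04, -0.081, 0.146, -0.104, -1], [-0.074, -0.019, 0.042, -0.084, 0.128, -0.128, -1], [-0.076, -0.016, 0.041, -0.085, 0.105, -0.148, -1], [-0.076, -0.012, 0.041, -0.084, 0.078, -0.163, -1], [-0.077, -0.009, 0.041, -0.082, 0.05, -0.176, -1], [-0.079, -0.006, 0.039, -0.078, 0.02, -0.183, -1], [-0.079, -0.003, 0.037, -0.073, -0.01, -0.186, -1], [-0.08, 0, 0.035, -0.066, -0.042, -0.183, -1], [-0.081, 0.002, 0.031, -0.058, -0.071, -0.176, -1], [-0.083, 0.004, 0.029, -0.05, -0.098, -0.163, -1], [-0.083, 0.006, 0.024, -0.041, -0.124, -0.147, -1]]]}}

```text
time_s: 67.05
ee_pos: [255.8, 317.8, 489.0]
ee_rot: [-139.5, 11.8, -11.6]
force: [-0.1, 0.4, -0.6]
gripper_width: 91.5
gripper_force: 0.0
```

>>> {"name": "send_rows", "arguments": {"targets": [[[-0.084, 0.007, 0.021, -0.032, -0.145, -0.126, -1], [-0.084, 0.008, 0.016, -0.024, -0.164, -0.102, -1], [-0.085, 0.007, 0.012, -0.016, -0.176, -0.076, -1], [-0.031, -0.004, 0.001, 0.194, 0.036, -0.037, -1], [-0.031, -0.006, 0.003, 0.192, 0.046, -0.048, -1], [-0.031, -0.008, 0.004, 0.191, 0.056, -0.06, -1], [-0.031, -0.009, 0.004, 0.186, 0.065, -0.072, -1], [-0.03, -0.011, 0.006, 0.182, 0.074, -0.082, -1], [-0.03, -0.011, 0.007, 0.177, 0.082, -0.094, -1], [-0.029, -0.013, 0.009, 0.169, 0.091, -0.105, -1], [0, 0, 0, 0, 0, 0, -1], [0, 0, 0, 0, 0, 0, -1]]]}}

```text
time_s: 68.25
ee_pos: [499.9, 312.3, 328.4]
ee_rot: [179.8, 0.2, -10.0]
force: [0.6, -0.5, 0.7]
gripper_width: 91.1
gripper_force: 0.0
```

>>> {"name": "send_rows", "arguments": {"targets": [[[0, 0, 0, 0, 0, 0, -1], [0, 0, 0, 0, 0, 0, -1]]]}}

```text
time_s: 68.45
ee_pos: [499.6, 311.4, 331.8]
ee_rot: [-179.9, -0.1, -10.0]
force: [-0.0, -0.1, -0.1]
gripper_width: 91.5
gripper_force: 0.0
```

```bash
cat > scan.py <<'E'
from nxt import *
from fit import *
print(st['ee_rot'])
c=Cam('wrist');c.save('w12.png')
v,u=np.nonzero(c.d>0); P=(c.rays(np.c_[u,v])*c.d[v,u][:,None]-c.t)@c.R
def box(lo,hi,r=70):
    m=(np.hypot(P[:,0]-503,P[:,1]-311)<r)&(P[:,2]>lo)&(P[:,2]<hi);a=P[m]
    if len(a)<20: print(lo,hi,len(a));return
    b=cv2.minAreaRect(a[:,:2].astype(np.float32));print(lo,hi,len(a),np.array(b[0]),np.array(b[1]),round(b[2],2),'zmax',a[:,2].max())
box(2,6.5,90);box(8,13);box(90,180);box(130,180);box(155,180)
# scanner model fit: foot, handle, head
HR=RS.T@np.eye(3)
def res(x):
    Rz=Rn.from_euler('z',x[2],degrees=True).as_matrix();w=(Q-[x[0],x[1],4])@Rz
    r=np.hypot(w[:,0],w[:,1]);foot=np.maximum(r-30,np.maximum(w[:,2]-10,-w[:,2]))
    hd=w-[0,0,125];k=.5**.5;hd=np.c_[-k*hd[:,0]-k*hd[:,2],hd[:,1],-k*hd[:,0]+k*hd[:,2]]
    return np.min([abs(foot),abs(sd(w,(-13,-14,0),(13,14,125))),abs(sd(hd,(-40,-17,-15),(40,17,15)))],0)
Q=P[(np.hypot(P[:,0]-500,P[:,1]-313)<60)&(P[:,2]>8)&(P[:,2]<180)]
f=least_squares(res,[503,311,-10],loss='soft_l1',f_scale=1.5,diff_step=1e-3);print('fit',f.x,np.median(res(f.x)),len(Q))
E
python3 scan.py
```

```text
68.45 [ 30.8  16.9  75.   -0.   88.  130.8] [499.6 311.4 331.8] F [-0.  -0.1 -0.1] 91.4535209157846 seat [-154.6  244.7   95.5]
[-179.9   -0.1  -10. ]
2 6.5 2921 [504.4 310.9] [173.9 172.8] 10.16 zmax 6.497797793656394
8 13 25 [505.8 311.8] [58.5 44.8] 69.71 zmax 12.9515805457588
90 180 1731 [498.9 315. ] [33.7 74.1] 81.44 zmax 168.2807835342848
130 180 1462 [506.9 313.9] [33.6 57.9] 81.13 zmax 168.2807835342848
155 180 766 [516.4 312.6] [33.1 29.2] 80.34 zmax 168.2807835342848
fit [498.7 315.   -8. ] 0.4830614446436865 1906
```

View pics/w12.png

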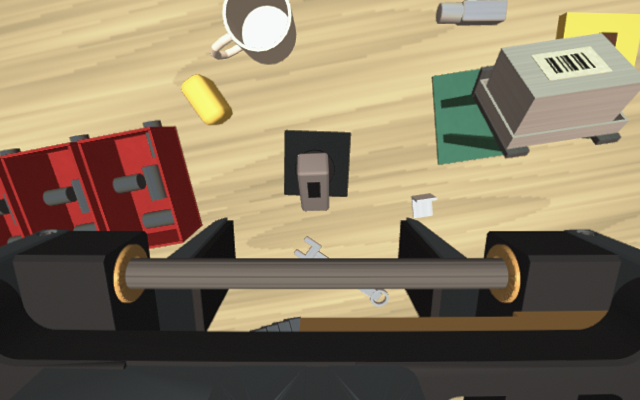

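```bash
python3 - <<'E'
from nxt import *
from fit import *
for n in('wrist','scene','top'):
    c=Cam(n);v,u=np.nonzero(c.d>0); P=(c.rays(np.c_[u,v])*c.d[v,u][:,None]-c.t)@c.R
    col=c.im[v,u].astype(int).max(1)
    m=(np.hypot(P[:,0]-505,P[:,1]-311)<80)&(P[:,2]>0.5)&(P[:,2]<7)&(col<70);a=P[m]
    b=cv2.minAreaRect(a[:,:2].astype(np.float32));print(n,len(a),np.array(b[0]),np.array(b[1]),b[2])
    # floor colour check: foot
    m=(np.hypot(P[:,0]-502,P[:,1]-313)<38)&(P[:,2]>10.5)&(P[:,2]<17);a=P[m]
    if len(a)>5: print('foot',a.min(0),a.max(0),len(a))
# scan target
L=C+RT0@[6.9,-1.9,54];Zl=RT0[:,2];W=L+100*Zl
o=W-Rn.from_euler('z',-1.3,degrees=True).as_matrix()@[-28,0,97]
print('label',L,'window',W,'scanner origin',o)
q,cc=ik(o+[0,0,121],R_of([180,0,-1.3]),p,np.array([5,25,70,0,85,96.]));print(q,cc)
E
```

```text
68.5 [ 30.8  16.9  75.   -0.   88.  130.8] [499.6 311.4 331.8] F [-0.1 -0.6 -0.5] 90.76092195424522 seat [-154.6  244.7   95.5]
wrist 2532 [505.8 310.2] [97.  97.4] 78.6985092163086
foot [476.1 285.   11. ] [528.4 344.   16.8] 173
scene 546 [508.1 309.9] [98.2 99.2] 78.34489440917969
foot [475.6 285.3  10.6] [530.  343.5  17. ] 159
top 408 [506.9 308.7] [92.7 93.2] 78.12718963623047
foot [471.8 283.4  10.9] [529.3 327.9  16.9] 147
label [578.8  62.9 188.3] window [649.5  61.3 259. ] scanner origin [677.5  60.7 162. ]
[ 4.1 26.6 66.8 -0.  86.5 95.4] 7.008138174770596e-29
```

>>> {"name": "send_rows", "arguments": {"targets": [[[0, 0, 0.022, -0.003, 0.018, -0.2, -0.5], [0, 0, 0, 0, 0, -0.2, -0.5], [0, 0, 0, 0, 0, -0.2, -0.5], [0, 0, 0, 0, 0, -0.2, -0.5], [0, 0, 0, 0, 0, -0.15, -0.5], [0, 0, 0, 0, 0, -0.09, -0.5], [0, 0, 0, 0, 0, 0, -0.5], [0, 0, 0, 0, 0, 0, -0.5], [0, 0, 0, 0, 0, 0, -0.5]]]}}

```text
time_s: 69.55
ee_pos: [500.4, 316.2, 123.8]
ee_rot: [-179.9, -0.1, -8.0]
force: [0.1, 0.3, -0.3]
gripper_width: 68.6
gripper_force: 0.0
```

>>> {"name": "send_rows", "arguments": {"targets": [[[0, 0, 0, 0, 0, 0, 1], [0, 0, 0, 0, 0, 0, 1], [0, 0, 0, 0, 0, 0, 1], [0, 0, 0, 0, 0, 0, 1], [0, 0, 0, 0, 0, 0, 1], [0, 0, 0, 0, 0, 0, 1]]], "grip_force": 45}}

```text
time_s: 70.15
ee_pos: [499.4, 315.6, 122.0]
ee_rot: [180.0, 0.0, -8.0]
force: [-0.5, -0.8, 1.0]
gripper_width: 34.0
gripper_force: 45.0
```

```bash
python3 -c "
from nxt import *
print(st['ee_rot'])"
```

```text
70.15 [ 31.2  23.8  95.3  -0.   61.  129.2] [499.4 315.6 122. ] F [-0.5 -0.8  1. ] 33.96424541318386 seat [ -6.4 248.9 -53. ]
[180.   0.  -8.]
```

>>> {"name": "send_rows", "arguments": {"targets": [[[0, 0, 0, 0, 0, 0.05, 1], [0, 0, 0, 0, 0, 0.18, 1], [0, 0, 0, 0, 0, 0.2, 1], [0, 0, 0, 0, 0, 0.2, 1], [0, 0, 0, 0, 0, 0.2, 1], [0, 0, 0, 0, 0, 0.12, 1], [0, 0, 0.0106, 0.158, -0.097, 0, 1], [0, 0, 0.0106, 0.158, -0.097, 0, 1], [0, 0, 0.0106, 0.158, -0.097, 0, 1], [0, 0, 0.0106, 0.158, -0.097, 0, 1], [0, 0, 0.0106, 0.158, -0.097, 0, 1], [0, 0, 0.0106, 0.158, -0.097, 0, 1]]]}}

```text
time_s: 71.35
ee_pos: [689.9, 198.3, 311.8]
ee_rot: [180.0, 0.1, -2.3]
force: [0.5, 0.4, -2.0]
gripper_width: 33.9
gripper_force: 45.0
```

>>> {"name": "send_rows", "arguments": {"targets": [[[0, 0, 0.0106, 0.158, -0.097, 0, 1], [0, 0, 0, 0, -0.15, 0, 1], [0, 0, 0, 0, -0.2, 0, 1], [0, 0, 0, 0, -0.15, 0, 1], [0, 0, 0, 0, -0.09, 0, 1], [0, 0, 0, 0, 0, 0, 1], [0, 0, 0, 0, 0, 0, 1], [0, 0, 0, 0, 0, 0, 1], [0, 0, 0, 0, 0, 0, 1]]]}}

```text
time_s: 72.25
ee_pos: [720.5, 63.5, 311.9]
ee_rot: [180.0, 0.0, -1.2]
force: [-0.6, 0.3, -3.0]
gripper_width: 34.0
gripper_force: 45.0
```

```bash
cat > scan2.py <<'E'
from nxt import *
from fit import *
print(st['ee_rot'])
for n in('wrist','scene'):
    c=Cam(n);v,u=np.nonzero(c.d>0); P=(c.rays(np.c_[u,v])*c.d[v,u][:,None]-c.t)@c.R
    w=(P-C)@RT0;m=(abs(w[:,0])<60)&(abs(w[:,1])<70)&(w[:,2]>50)&(w[:,2]<59);a=w[m]
    if len(a)>50:
        b=cv2.minAreaRect(a[:,:2].astype(np.float32));print(n,'tin bottom',len(a),np.array(b[0]),np.array(b[1]),b[2],np.median(a[:,2]))
    # bright label
    vv,uu=v[m],u[m]
    for o in optics.place_of(n,'label')[:2]:
        r=c.rays([o['at']])@c.R; c0=(c.c-C)@RT0; rr=(r@RT0)[0]; print('label',o['conf'],np.array(o['at']),c0+rr*(54-c0[2])/rr[2])
    x,y=c.px([C+RT0@[7,0,54]])[0].astype(int)
    c.save(n+'13.png',(max(x-110,0),max(y-80,0),x+110,y+80),3)
E
python3 scan2.py
```

```text
72.25 [ 4.1 31.1 55.4 -0.  93.5 95.3] [720.5  63.5 311.9] F [-0.6  0.3 -3. ] 34.01035039079764 seat [ 19.7   1.9 241.6]
[180.    0.   -1.2]
wrist tin bottom 1468 [30.8  1.5] [21.7 79.5] 0.17422689497470856 54.54531219399587
label 0.62 [318.9 331.7] [ 5.7 -1.  54. ]
scene tin bottom 262 [10.5 -1.4] [69.6 98.4] 0.752396285533905 54.7089571099029
label 0.68 [430.1 255.8] [ 51.5 243.4  54. ]
label 0.6 [340.3 204. ] [ 1.4 -9.  54. ]
```

>>> {"name": "send_rows", "arguments": {"targets": [[[0, 0, 0, -0.07, -0.012, -0.053, 1], [0, 0, 0, -0.09, 0, -0.065, 1], [0, 0, 0, -0.0535, 0, -0.04, 1], [0, 0, 0, 0, 0, 0, 1], [0, 0, 0, 0, 0, 0, 1], [0, 0, 0, 0, 0, 0, 1], [0, 0, 0, 0, 0, 0, 1]]]}}

```text
time_s: 73.15
ee_pos: [678.8, 59.5, 280.8]
ee_rot: [180.0, -0.1, -1.3]
force: [-0.1, 1.1, -2.6]
gripper_width: 33.8
gripper_force: 45.0
```

```bash
cat > fs.py <<'E'
from nxt import *
from fit import *
print(st['ee_rot'])
c=Cam('scene');v,u=np.nonzero(c.d>0); P=(c.rays(np.c_[u,v])*c.d[v,u][:,None]-c.t)@c.R
tcp=START[0];o0=tcp-[0.5,0,118]
Q=P[(np.hypot(P[:,0]-o0[0],P[:,1]-o0[1])<36)&(P[:,2]>o0[2]-5)&(P[:,2]<o0[2]+100)]
yaw=-1.3
def res(x):
    R=Rn.from_euler('zyx',[yaw,x[3],x[4]],degrees=True).as_matrix();w=(Q-x[:3])@R
    r=np.hypot(w[:,0],w[:,1]);foot=np.maximum(r-30,np.maximum(w[:,2]-10,-w[:,2]))
    return np.min([abs(foot),abs(sd(w,(-13,-14,0),(13,14,110)))],0)
f=least_squares(res,[*o0,0,0],loss='soft_l1',f_scale=1.5,diff_step=1e-3,x_scale=[1,1,1,.3,.3]);print('expect',o0,'fit',f.x,np.median(res(f.x)),len(Q))
c.save('s14.png',(290,110,420,230),5)
E
python3 fs.py
```

```text
73.15 [ 4.1 26.8 67.  -0.  86.2 95.4] [678.8  59.5 280.8] F [-0.1  1.1 -2.6] 33.755006953656725 seat [ 12.2  -3.1 190.1]
[180.   -0.1  -1.3]
expect [678.3  59.5 162.8] fit [680.5  59.2 162.2  -0.3   0.1] 0.7493274613041443 550
```

View pics/s14.png

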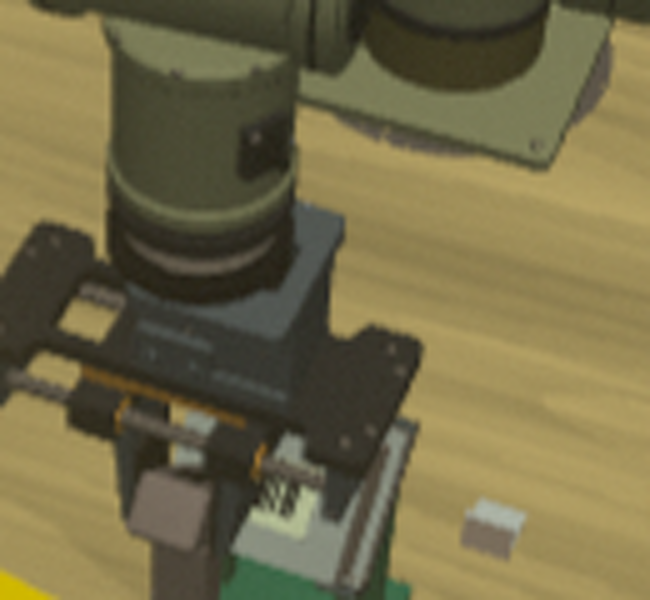

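>>> {"name": "send_rows", "arguments": {"targets": [[[0, 0, 0, -0.004, 0.007, -0.002, 1], [0, 0, 0, 0, 0, 0, 1], [0, 0, 0, 0, 0, 0, 1], [0, 0, 0, 0, 0, 0, 1], [0, 0, 0, 0, 0, 0, 1], [0, 0, 0, 0, 0, 0, 1], [0, 0, 0, 0, 0, 0, 1], [0, 0, 0, 0, 0, 0, 1], [0, 0, 0, 0, 0, 0, 1], [0, 0, 0, 0, 0, 0, 1], [0, 0, 0, 0, 0, 0, 1], [0, 0, 0, 0, 0, 0, 1]]]}}

```text
time_s: 74.4
ee_pos: [677.1, 60.8, 280.0]
ee_rot: [180.0, 0.0, -1.3]
force: [0.2, -0.1, -3.2]
gripper_width: 33.7
gripper_force: 45.0
```

>>> {"name": "send_rows", "arguments": {"targets": [[[0, 0, 0, 0, 0, 0, 1], [0, 0, 0, 0, 0, 0, 1], [0, 0, 0, 0, 0, 0, 1], [0, 0, 0, 0, 0, 0, 1], [0, 0, 0, 0, 0, 0, 1], [0, 0, 0, 0, 0, 0, 1], [0, 0, 0, 0, 0, 0, 1], [0, 0, 0, 0, 0, 0, 1], [0, 0, 0, 0, 0, 0, 1], [0, 0, 0, 0, 0, 0, 1], [0, 0, 0, 0, 0, 0, 1], [0, 0, 0, 0, 0, 0, 1]]]}}

```text
time_s: 75.6
ee_pos: [677.1, 60.8, 280.0]
ee_rot: [180.0, 0.0, -1.3]
force: [-0.1, 0.2, -2.6]
gripper_width: 34.0
gripper_force: 45.0
```

>>> {"name": "send_rows", "arguments": {"targets": [[[0, 0, 0, 0, 0, 0, 1], [0, 0, 0, 0, 0, 0, 1], [0, 0, 0, 0, 0, 0, 1], [0, 0, 0, 0, 0, 0, 1], [0, 0, 0, 0, 0, 0, 1], [0, 0, 0, 0, 0, 0, 1], [0, 0, 0, 0, 0, 0, 1], [0, 0, 0, 0, 0, 0, 1], [0, 0, 0, 0, 0, 0, 1], [0, 0, 0, 0, 0, 0, 1], [0, 0, 0, 0, 0, 0, 1], [0, 0, 0, 0, 0, 0, 1]]]}}

```text
time_s: 76.8
ee_pos: [677.1, 60.9, 280.0]
ee_rot: [180.0, 0.0, -1.3]
force: [-0.0, 0.2, -2.8]
gripper_width: 33.6
gripper_force: 45.0
```

```bash
python3 - <<'E'
from nxt import *
tc=START[0];k=Rn.from_euler('z',-1.3,degrees=True).as_matrix()
o=tc-[.5,0,118];W=o+k@[-28,0,97];print('window in seat',(W-C)@RT0,'beam hits',)
E
```

```text
76.8 [ 4.2 26.7 67.2 -0.  86.1 95.5] [677.1  60.9 280. ] F [-0.   0.2 -2.8] 33.55571324814188 seat [ 11.6  -1.7 188.4]
window in seat [  6.3  -1.7 153.4] beam hits
```

>>> {"name": "send_rows", "arguments": {"targets": [[[0, 0, 0, 0.07, 0, 0.053, 1], [0, 0, 0, 0.09, 0, 0.065, 1], [0, 0, 0, 0.055, 0, 0.042, 1], [0, 0, 0, 0, 0.15, 0, 1], [0, 0, 0, 0, 0.2, 0, 1], [0, 0, 0, 0, 0.15, 0, 1], [0, 0, 0, 0, 0.096, 0, 1], [0, 0, -0.0106, -0.153, 0.093, 0, 1], [0, 0, -0.0106, -0.153, 0.093, 0, 1], [0, 0, -0.0106, -0.153, 0.093, 0, 1], [0, 0, -0.0106, -0.153, 0.093, 0, 1], [0, 0, -0.0106, -0.153, 0.093, 0, 1]]]}}

```text
time_s: 78.0
ee_pos: [566.0, 273.1, 312.2]
ee_rot: [180.0, -0.0, -6.2]
force: [-0.2, 0.2, -2.8]
gripper_width: 33.7
gripper_force: 45.0
```

>>> {"name": "send_rows", "arguments": {"targets": [[[0, 0, -0.0106, -0.153, 0.093, 0, 1], [0, 0, -0.0106, -0.153, 0.093, 0, 1], [0, 0, 0, 0, 0, -0.1, 1], [0, 0, 0, 0, 0, -0.2, 1], [0, 0, 0, 0, 0, -0.2, 1], [0, 0, 0, 0, 0, -0.2, 1], [0, 0, 0, 0, 0, -0.1, 1], [0, 0, 0, 0, 0, 0, 1], [0, 0, 0, 0, 0, 0, 1], [0, 0, 0, 0, 0, 0, 1]]]}}

```text
time_s: 79.0
ee_pos: [507.3, 310.8, 154.1]
ee_rot: [-179.9, -0.2, -8.0]
force: [0.1, -0.3, -2.6]
gripper_width: 33.7
gripper_force: 45.0
```

```bash
python3 -c "
from nxt import *
print(st['ee_rot'],'need to (506.3,310.1,122.5)',np.round((np.array([506.3,310.1,122.5])-START[0])/200,4))"
```

```text
79.0 [ 30.4  22.4  92.4  -0.   65.  128.4] [507.3 310.8 154.1] F [ 0.1 -0.3 -2.6] 33.72955278034353 seat [-23.4 244.3 -24.7]
[-179.9   -0.2   -8. ] need to (506.3,310.1,122.5) [-0.  -0.  -0.2]
```

>>> {"name": "send_rows", "arguments": {"targets": [[[0, 0, 0, -0.004, -0.003, -0.09, 1], [0, 0, 0, 0, 0, -0.04, 1], [0, 0, 0, 0, 0, -0.018, 1], [0, 0, 0, 0, 0, -0.007, 1], [0, 0, 0, 0, 0, 0, 1], [0, 0, 0, 0, 0, 0, 1], [0, 0, 0, 0, 0, 0, 1]]]}}

```text
time_s: 79.7
ee_pos: [505.4, 309.7, 122.2]
ee_rot: [-180.0, -0.0, -8.0]
force: [-2.1, -2.2, 5.4]
gripper_width: 33.8
gripper_force: 45.0
```

>>> {"name": "send_rows", "arguments": {"targets": [[[0, 0, 0, 0, 0, 0, -0.5], [0, 0, 0, 0, 0, 0, -0.5], [0, 0, 0, 0, 0, 0, -0.5], [0, 0, 0, 0, 0, 0, -0.5], [0, 0, 0, 0, 0, 0, -0.5], [0, 0, 0, 0, 0, 0.1, -0.5], [0, 0, 0, 0, 0, 0.2, -0.5], [0, 0, 0, 0, 0, 0.2, -0.5], [0, 0, 0, 0, 0, 0.2, -0.5], [0, 0, 0, 0, 0, 0.2, -0.5], [0, 0, 0, 0, 0, 0.2, -0.5], [0, 0, 0, 0, 0, 0, -0.5]]]}}

```text
time_s: 80.9
ee_pos: [507.1, 310.8, 347.5]
ee_rot: [-179.6, -0.6, -8.0]
force: [-0.4, 0.4, -0.5]
gripper_width: 68.3
gripper_force: 0.0
```

>>> {"name": "send_rows", "arguments": {"targets": [[[0, 0, 0, 0, 0, 0, -0.5], [0, 0, 0, 0, 0, 0, -0.5], [0, 0, 0, 0, 0, 0, -0.5]]]}}

```text
time_s: 81.2
ee_pos: [504.6, 309.4, 339.0]
ee_rot: [179.8, 0.2, -8.0]
force: [-0.1, 0.4, 0.0]
gripper_width: 68.2
gripper_force: 0.0
```

```bash
sed -i 's/pics//;s/w12.png/w15.png/' scan.py; python3 scan.py; python3 - <<'E'
from nxt import *
from fit import *
c=Cam('scene');v,u=np.nonzero(c.d>0); P=(c.rays(np.c_[u,v])*c.d[v,u][:,None]-c.t)@c.R
w=(P-C)@RT0;m=(abs(w[:,0])<70)&(abs(w[:,1])<80)
for n,lo,hi in(('bottom',50,60),('lidrim',8,20)):
    a=w[m&(w[:,2]>lo)&(w[:,2]<hi)];r=cv2.minAreaRect(a[:,:2].astype(np.float32));print(n,len(a),np.array(r[0]),np.array(r[1]),r[2],np.median(a[:,2]))
c=Cam('wrist');v,u=np.nonzero(c.d>0); P=(c.rays(np.c_[u,v])*c.d[v,u][:,None]-c.t)@c.R
col=c.im[v,u].astype(int).max(1)
m=(np.hypot(P[:,0]-505,P[:,1]-311)<80)&(P[:,2]>0.5)&(P[:,2]<7)&(col<70);a=P[m];b=cv2.minAreaRect(a[:,:2].astype(np.float32));print('dock',np.array(b[0]),np.array(b[1]))
E
```

```text
81.2 [ 30.4  17.3  73.4  -0.   89.5 128.4] [504.6 309.4 339. ] F [-0.1  0.4  0. ] 68.20659975810335 seat [-156.1  242.8  104.2]
[179.8   0.2  -8. ]
2 6.5 2666 [501.8 311.2] [168.9 171.9] 64.77 zmax 6.481239936797275
8 13 16
90 180 1692 [506.8 309.1] [34.  72.6] 82.08 zmax 167.97954774071457
130 180 1442 [513.8 308.1] [34.  58.5] 82.09 zmax 167.97954774071457
155 180 758 [523.2 306.8] [33.8 29.6] 82.06 zmax 167.97954774071457
fit [505.9 309.3  -7.9] 0.4303559377579793 1836
81.25 [ 30.4  17.3  73.4  -0.   89.5 128.4] [504.7 309.4 339.2] F [-0.5  0.6  0.1] 68.31672914437866 seat [-156.2  242.8  104.4]
bottom 1024 [ 8.5 -1.8] [72.5 98.7] 0.20951147377490997 54.68540399519653
lidrim 153 [6.7 0.7] [ 88.2 110.7] 0.33668655157089233 14.882261854735804
dock [505.6 310.8] [97.4 97.4]
```

```bash
python3 -c "
from workcell import env
print(env.job_done())"
```

```text
the job is handed in; nothing more can be done
None
```

I handed the job in at 81 s of the 210 s allowed, with no verdict returned: all five bosses are in the lidded tin, the tin lies lid down against the lips with the label up, the scanner was held on the label from about 10 cm for about three seconds, and it stands within about 2 mm of the middle of its mat.

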